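# Charge a laboratory jar mill and tension its belt

## Robot

A 6-joint arm with a two-finger parallel gripper is mounted at the origin on the work surface. World frame = base frame: x ahead of the robot, y to its left, z up, the work surface at z = 0. Lengths are in m, angles in degrees, forces in N, time in s.
With the tool pointing down it reaches from about 0.375 to 0.9 m from the base axis. Payload 3.1 kg.
Tool frame: the origin (TCP) lies at the very end of the fingers, on their centre line; the grasp point (between the pads) lies 19 mm behind it (bot.hold_point_z is the z of the grasp point in the tool frame, in m); z points along the fingers, y is the line along which they close (so a half turn about z gives the same grasp; the last joint's range is limited). The gripper opens to 87 mm and grips with 3 to 60 N. Pads are 19 mm wide; open, the fingers measure 117 mm over their backs; the gripper's body (75 mm by 190 mm) begins 51 mm behind the grasp point.
Start: joints at [63.627, 30.224, 82.088, -0, 67.689, -10.227], TCP at [0.174, 0.6, 0.223] pointing down, gripper open.
Joint ranges: [-176.69, 176.69], [-43.24, 126.21], [12.49, 139.97], [-82, 262], [0, 151.66], [-163.58, 163.58]. Speed limits (degrees/s): [159.86, 159.86, 180, 180, 180, 180].

## Interface

Orientations are given as a 3x3 rotation matrix whose columns are the frame's x, y, z axes.
In Python, from rig import bot, capture, camera_model gives the robot as it stands.
- The arm moves only by the tool apply_moves, never from a script. Its argument "plan" is text: rows parted by semicolons, each of 6 numbers parted by spaces: the shift along the tool's x, y, z in units of 0.05 m (1.0 is 0.05 m), then the turn, a rotation vector about the tool's x, y, z in units of 360 degrees (1.0 is 360 degrees). In form: dx dy dz ax ay az; .... A call has 1 to 10 rows; each row shifts and turns the commanded pose from where the row before left it, along the tool's axes as they then stand; what a row does not reach is not made up. A row lasts 1/12 s, in which the tool goes at most 41.7 mm and 7.16 degrees, less where a joint would pass 70% of its speed; a pose out of reach is approached as far as the arm can. A call with a number of a shift or a turn outside -1 to 1 is refused whole. A call with a gripper value outside its range is refused whole. "gripper" is the gripper command: -1 is shut, 1 is fully open, values between are in proportion, set as the call begins (left out, the last holds). The fingers move at their own pace and stop on an object; the grip force is fixed at half the most. Time passes only in rows, so rows that do not move let the fingers close. It gives the time, the measured TCP pose, the force, the opening and the grip force at its end, in the units of the state.
- bot.read_state(): the state, without advancing time (a new reading comes with each control period).
- capture(name): name is "scene" or "side" or "wrist"; returns the picture (480x640x3 uint8, red, green, blue); there is no depth.
- camera_model(name): a dict with "vertical_fov" (degrees; the focal length in pixels is half the picture's height over the tangent of half this angle, whatever the lens; pixels are square), "cx", "cy" (the principal point, pixels), "position" and "rotation" of the camera in the world; the wrist camera has in their place "hand_eye" (4x4, takes a point from camera to tool coordinates, whose origin is the TCP and whose axes are the flange's). Camera axes: x right, y down, z forward; pixel columns grow to the right and rows downward; lengths in m; the calibration is good to about 2 mm. A picture is of the moment at which its call begins: read the wrist's pose just before it. camera_model takes no time and is no camera call.
- bot.hand_in(): hands the job in; it is judged then, once.
The state is a dict: "time_s": time; "joint_positions": joint angles; "qvel": joint speeds; "tau": joint torques, N m; "position": TCP position; "tcp_rot": TCP orientation; "force": force on the tool from outside, world axes, zero at the start; "moment": the same for the moment, N m; "opening": opening from 0.0 (shut) to 1.0 (fully open); "grasp_force": force on a finger pad.
Only numpy, scipy, OpenCV 4.12 (cv2) and the standard library are available. Lean on these libraries where they do the work, as an engineer would, in place of code of your own. Each camera call takes 0.05 s, during which the arm holds its last target. There are 200 camera calls.

## Task

Charge the jar mill: put every white grinding rod into the steel jar, then swing the lid fully over the jar and twist its captive cap clockwise until it is locked. Then tension the belt: use the yellow-gripped locking pin in the slot of the red wheel's lug to turn the sprung wheel anticlockwise until the slot lies over the bore of the lock block, and drop the pin fully home through both, so that it holds the wheel when you let go. Leave the flask and beaker standing where they are.

Things in the scene. Friction and masses are not known exactly. Their poses are not given: they have to be found in the camera images.
- rod1: White ceramic grinding rod, eight-sided prism 64 mm long, 24 mm across its flats, about 90 g, lying on the bench to the robot's right (-y). Two to four rods are present. Origin at its middle; its x axis runs along its length.
- rod2: White ceramic grinding rod, eight-sided prism 64 mm long, 24 mm across its flats, about 90 g, lying on the bench to the robot's right (-y). Two to four rods are present. Origin at its middle; its x axis runs along its length.
- rod3: White ceramic grinding rod, eight-sided prism 64 mm long, 24 mm across its flats, about 90 g, lying on the bench to the robot's right (-y). Two to four rods are present. Origin at its middle; its x axis runs along its length.
- rod4: White ceramic grinding rod, eight-sided prism 64 mm long, 24 mm across its flats, about 90 g, lying on the bench to the robot's right (-y). Two to four rods are present. Origin at its middle; its x axis runs along its length.
- machine: Fixed belt-driven jar mill on a grey base plate 270 mm (x) by 360 mm (y), 20 mm thick. Origin on the bench under the plate (z axis up); its x axis points away from the robot, y to the robot's left. Its own coordinates (mm): jar axis at (0, -90), lid post axis at (100, -90), tension wheel axis at (20, 115). A blue belt guard (70 by 120 mm, top 44 mm above the bench) is centred at (95, 80).
- jar_in (a point): Centre of the inner floor of the fixed round steel jar, 25 mm above the bench. Inner diameter 120 mm, wall 4 mm, rim 72 mm above this point.
- lid (a joint): Angle in rad of the steel lid on its horizontal swing arm, seen from above: 0 = over the jar, at its stop; it grows as the lid swings anticlockwise (about +z) away round the post, to 2.3. It starts swung out at 1.9 to 2.25 and stays where it is left (about 0.12 N m of friction). The lid disc has radius 66 mm, its underside 2 mm above the jar rim (99 mm above the bench), its top 107 mm; its centre is 100 mm from the post axis. The arm's hub on the post tops out at 117 mm.
- lid_pivot (a point): On the axis of the lid's post, 99 mm above the bench. Post and hub at most 16 mm in radius.
- cap (a joint): Twist in rad of the captive black screw cap on the lid: starts at 0 to 0.25 (loose), grows as it is turned clockwise seen from above, to its stop at 1.3. Over 1.1 is locked. Friction about 0.07 N m; its height does not change. Ribbed disc of radius 60 mm, from 107 to 119 mm above the bench, with a red grip bar on top.
- cap_grip (a point): Centre of the cap's red grip bar (90 mm long, 16 mm wide, from 119 to 143 mm above the bench), 133 mm above the bench, on the cap's turning axis and the centre of the lid disc. Its x axis runs along the bar.
- wheel (a joint): Angle in rad of the sprung red tension wheel, seen from above: rests at its stop at 0, grows as it is turned anticlockwise (about +z), to 1.5. The spring always turns it back: about 0.1 N m at 0, 0.35 N m at 1.0.
- wheel_axis (a point): On the wheel's vertical axis at the height of its top face, 63 mm above the bench. The wheel's disc has radius 46 mm.
- lug_slot (a point): Centre of the slot at the top face of the wheel's lug, 75 mm from the wheel axis and 63 mm above the bench. The lug (50 mm along the radius, 44 mm across, 16 mm thick, underside 47 mm above the bench) carries a through slot 26 mm long along the radius and 18 mm wide across it. Its x axis points outwards along the radius.
- lock_hole (a point): Centre of the mouth of the bore in the fixed aluminium lock block, 45 mm above the bench, 75 mm from the wheel axis, so that the lug passes 2 mm above it. Bore 18 mm in diameter, 25 mm deep, chamfered. The block measures 46 mm along the radius by 40 mm across. The lug's slot lies over the bore when the wheel has been turned about 0.75 to 1.17 rad (differs from start to start: take it from the angle between lug slot and bore about the wheel axis).
- pin: Locking pin, 96 mm long, about 70 g: steel shank 14 mm in diameter reaching 36 mm below the shoulder (last 3 mm thinner), a collar 32 mm in diameter and 5 mm thick on the shoulder, above it a round yellow grip 24 mm in diameter up to 60 mm above the shoulder. Origin on its axis at the shoulder (underside of the collar); z axis towards the grip. Starts upright in the blue stand. When home, the collar lies on the lug, with the tip 18 mm down the bore.
- pin_tip (a point): Lower end of the pin's shank, on its axis.
- pinstand: Fixed blue block, 60 by 60 by 45 mm, with an 18 mm hole in the middle in which the pin waits, its shoulder on the block's top. Origin at the centre of its underside.
- flask: Conical glass flask, 80 mm in diameter, 120 mm tall; bystander. Origin at the centre of its underside.
- beaker: Glass beaker, 68 mm in diameter, 85 mm tall; bystander near the robot. Origin at the centre of its underside.
Things that resemble listed ones, but are neither listed nor needed, are in the scene too. What is shaped like the rod4 but black or purple is not meant.

How it is judged:
By the outcome, as a careful person would: the job done as asked, in the order asked, and still so for the second after the job is handed in, with the robot touching nothing.
Of rod1, rod2, rod3, rod4 only 2 to 4 are there at a start; the rules pass over those that are not, and their reading is None.
At some moment in a run one of rod1, rod2, rod3, rod4 may be knocked a few centimetres aside while the robot is not near it.
It also fails if it takes over 210 s, if anything falls off the work surface, if the arm or the gripper's body presses on something with over 40 N, if the wrist force passes 120 N, or if a joint passes its speed limit or range.

## Working session

There is one attempt and no reset: what is moved stays moved. The work goes in short steps, Python scripts to look and compute and a tool call to move; the robot and the scene stay as the last step left them, time stands still between calls to the robot, and variables do not carry over. Pictures are saved under pics/ and viewed, at most 14 in all, crops included, and the job is handed in when it is done.

Besides the shell and the picture viewer there is one more tool, called after ">>>" as name(argument=value, ...) on one line, values as JSON. apply_moves: Moves the arm, as the interface text tells. Its arguments: {"type":"object","properties":{"plan":{"type":"string"},"gripper":{"type":"number"}},"required":["plan"]}

```bash
ls; mkdir -p pics; python3 - <<'E'
from rig import bot,capture,camera_model
import cv2,numpy as np
np.set_printoptions(precision=4,suppress=True)
for n in("scene","side","wrist"):
    im=capture(n);cv2.imwrite(f"pics/{n}0.png",im[:,:,::-1]);print(n,camera_model(n))
print(bot.read_state())
E
```

```text
pics
scene {'vertical_fov': 45.67438355929381, 'cx': 312.6588994708723, 'cy': 239.30882492680206, 'position': array([ 1.2259, -0.2325,  1.0451]), 'rotation': array([[ 0.1945,  0.767 , -0.6114],
       [ 0.9808, -0.1608,  0.1104],
       [-0.0136, -0.6212, -0.7836]])}
side {'vertical_fov': 42.368880556066166, 'cx': 322.304907723967, 'cy': 245.26801563171819, 'position': array([0.374 , 0.9511, 1.0033]), 'rotation': array([[-0.9928, -0.0853,  0.0838],
       [-0.1192,  0.6531, -0.7478],
       [ 0.0091, -0.7524, -0.6586]])}
wrist {'vertical_fov': 60.37728181483352, 'cx': 318.2368624732357, 'cy': 239.69114402206677, 'hand_eye': array([[ 0.0001, -0.9581, -0.2863,  0.0794],
       [ 1.    ,  0.    ,  0.0004, -0.0009],
       [-0.0004, -0.2863,  0.9581, -0.162 ],
       [ 0.    ,  0.    ,  0.    ,  1.    ]])}
{'time_s': 0.15, 'joint_positions': array([ 63.6283,  30.2678,  82.1396,  -0.0019,  67.6907, -10.2277]), 'qvel': array([-0.0419, -0.1165, -0.2875,  0.0016, -0.099 ,  0.049 ]), 'tau': array([  0.0012, -44.0431, -17.6843,   0.0634,   0.0553,  -0.0001]), 'position': array([0.1735, 0.5998, 0.2218]), 'tcp_rot': array([[-0.9606,  0.278 , -0.0007],
       [ 0.278 ,  0.9606, -0.0015],
       [ 0.0003, -0.0017, -1.    ]]), 'force': array([-0.2683,  0.3449,  0.6378]), 'moment': array([-0.0203, -0.0373, -0.01  ]), 'grasp_force': 0.0, 'opening': 1.0004966845754737}
```

View pics/scene0.png

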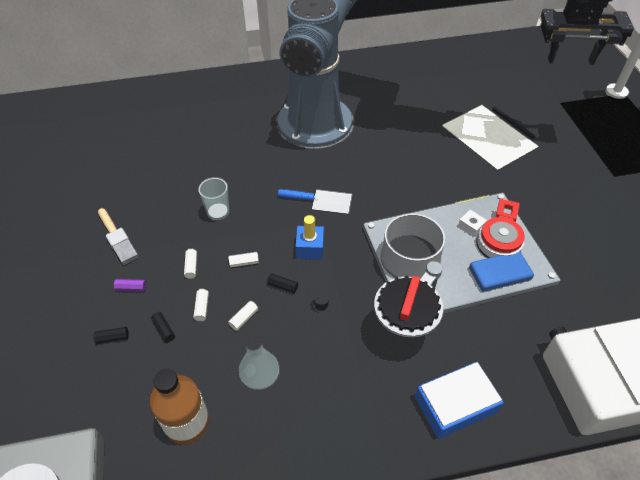

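View pics/side0.png

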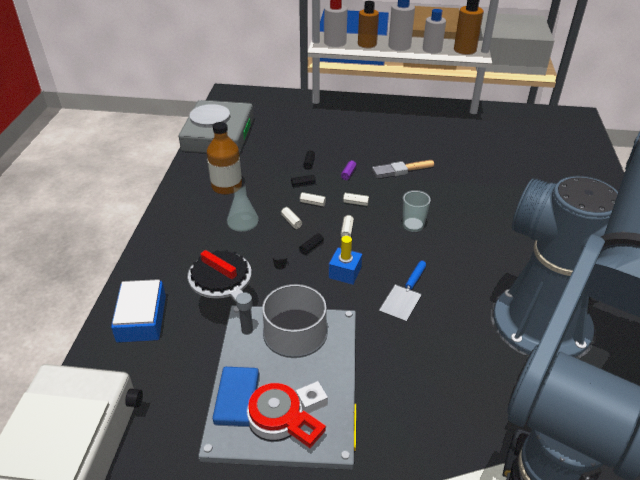

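The scene view shows these candidates:
- **White rods:** (190,263), (243,260), (201,305) and (243,316).
- **Lookalikes to leave:** black (282,283), (163,327), (111,335) and purple (129,285).
- **Other parts:** pin at (309,228) in its blue stand, red bar on the lid at (410,298), lug at (508,210), lock block at (473,222).

I'll check these in a close crop and measure them.

```bash
cat > h.py <<'E'
from rig import bot,capture,camera_model
import cv2,numpy as np
np.set_printoptions(precision=4,suppress=True)
def cam(n,st=None):
    m=camera_model(n);f=240/np.tan(np.radians(m['vertical_fov'])/2)
    if n!='wrist': return f,m['cx'],m['cy'],np.array(m['rotation']),np.array(m['position'])
    T=np.eye(4);T[:3,:3]=st['tcp_rot'];T[:3,3]=st['position'];T=T@m['hand_eye']
    return f,m['cx'],m['cy'],T[:3,:3],T[:3,3]
def ray(c,p):
    f,cx,cy,R,t=c;p=np.atleast_2d(p).astype(float)
    d=np.c_[(p[:,0]-cx)/f,(p[:,1]-cy)/f,np.ones(len(p))]@R.T
    return d
def onz(c,p,z):
    d=ray(c,p);return c[4]+d*((z-c[4][2])/d[:,2])[:,None]
def proj(c,P):
    f,cx,cy,R,t=c;q=(np.atleast_2d(P)-t)@R;return np.c_[f*q[:,0]/q[:,2]+cx,f*q[:,1]/q[:,2]+cy]
def tri(c1,p1,c2,p2):
    d1,d2=ray(c1,p1)[0],ray(c2,p2)[0];s=np.linalg.lstsq(np.c_[d1,-d2],c2[4]-c1[4],rcond=None)[0]
    a,b=c1[4]+s[0]*d1,c2[4]+s[1]*d2;return (a+b)/2,np.linalg.norm(a-b)
def masks(im):
    h=cv2.cvtColor(im,cv2.COLOR_RGB2HSV);H,S,V=h[...,0],h[...,1],h[...,2]
    return dict(white=(S<40)&(V>170),red=((H<6)|(H>174))&(S>170)&(V>90),yellow=(H>22)&(H<34)&(S>170)&(V>90),blue=(H>105)&(H<125)&(S>150)&(V>60),grey=(S<60)&(V>75)&(V<215))
def cons(m,lo=20,hi=1e9):
    cs=cv2.findContours(m.astype(np.uint8),cv2.RETR_EXTERNAL,cv2.CHAIN_APPROX_NONE)[0]
    return [c[:,0] for c in cs if lo<=cv2.contourArea(c)<=hi]
E
python3 - <<'E'
from h import *
S={n:cv2.imread(f"pics/{n}0.png")[:,:,::-1].copy() for n in("scene","side")}
C={n:cam(n) for n in S}
for n in S:
    m=masks(S[n])
    for col,z,lo,hi in(("white",.014,80,500),("red",.143,60,3000),("yellow",.105,30,300)):
        for c in cons(m[col],lo,hi):
            r=cv2.minAreaRect(c);P=onz(C[n],c,z);b=cv2.minAreaRect((P[:,:2]*1000).astype(np.float32))
            print(n,col,np.round(r[0],1),'mm',np.round(b[0],1),np.round(b[1],1),round(b[2],1),cv2.contourArea(c))
a=cv2.resize(S['scene'][190:320,350:560],None,fx=2.4,fy=2.4,interpolation=2)
b=cv2.resize(S['side'][280:470,200:365],None,fx=1.6,fy=1.6,interpolation=2)
d=cv2.resize(S['scene'][190:340,90:340],None,fx=1.6,fy=1.6,interpolation=2)
d2=cv2.resize(S['side'][170:270,260:390],None,fx=2,fy=2,interpolation=2)
o=np.zeros((600,800,3),np.uint8)
for im,x,y in((a,0,0),(b,510,0),(d,0,320),(d2,410,320)):
    im=im[:600-y,:800-x];o[y:y+im.shape[0],x:x+im.shape[1]]=im
cv2.imwrite("pics/mos.png",o[:,:,::-1])
E
```

```text
scene white [243.3 313.8] mm [ 586.1 -267.9] [23.4 66.5] 40.0 288.5
scene white [200.6 302.7] mm [ 540.2 -353.9] [24.5 68. ] 80.0 270.0
scene white [428.1 278.9] mm [582.1 136.9] [29.4 28.4] 44.9 83.5
scene white [242.9 258.1] mm [ 441.9 -251.9] [65.5 25.3] 88.5 226.0
scene white [189.5 261. ] mm [ 425.4 -370.4] [24.3 69.4] 86.1 225.0
scene white [120.8 244. ] mm [ 342.7 -523.4] [94.5 40.1] 23.7 474.5
scene white [503.1 231.8] mm [489.8 349.7] [60.2 56.4] 41.1 374.0
scene white [217. 210.] mm [ 285.4 -294.5] [43.  44.5] 46.0 189.0
scene white [617.3  89.8] mm [ 61.7 878.7] [58.3 55.5] 47.5 114.5
scene white [633.5  16.5] mm [-286.6 1134.1] [ 34.5 192.9] 59.3 175.5
scene white [250.7  14.5] mm [-571.6 -104. ] [ 45.2 190.9] 85.3 354.0
scene red [409.5 297.7] mm [694.   44.9] [16.1 99.4] 58.4 336.5
scene red [502.5 225. ] mm [563.3 283.7] [ 81.1 142.3] 65.9 1417.0
side white [465.9 477.8] mm [184.5 391.9] [67.4 15.1] 21.4 147.0
side white [311.2 392.9] mm [469.8 254.7] [49.7 43.6] 34.0 462.0
side white [220.8 285.9] mm [710.   -6.3] [142.9 123.5] 18.9 251.5
side white [413. 223.] mm [ 2
[... 269 characters left out ...]
.8 -360.9] [27.  66.3] 80.8 120.5
side white [399. 166.] mm [ 324.4 -540.7] [36.3 37.8] 23.8 80.0
side white [619.6 156.5] mm [-314.8 -676. ] [134.2  45.4] 68.2 183.0
side white [545.4  95. ] mm [ -156.3 -1036.5] [117.   26.4] 75.8 104.0
side white [523.5   4.5] mm [ -186.8 -1884.7] [236.1 108.2] 8.3 359.5
side white [437.5   2.5] mm [  186.1 -1854.2] [249.3  60.7] 8.3 149.5
side red [287.7 412.1] mm [496.6 395.2] [ 84.7 138.9] 44.6 2581.0
side red [218.3 263.8] mm [687.1  58.1] [ 29.9 105.5] 58.3 417.5
side red [335.5   4. ] mm [  599.7 -1416.3] [34.7 84.4] 6.2 70.0
side yellow [354.5 426. ] mm [381.5 373.3] [ 1.7 83. ] 4.6 37.5
side yellow [346. 247.] mm [435.8 -70.6] [22.3 73.6] 5.5 183.5
```

View pics/mos.png

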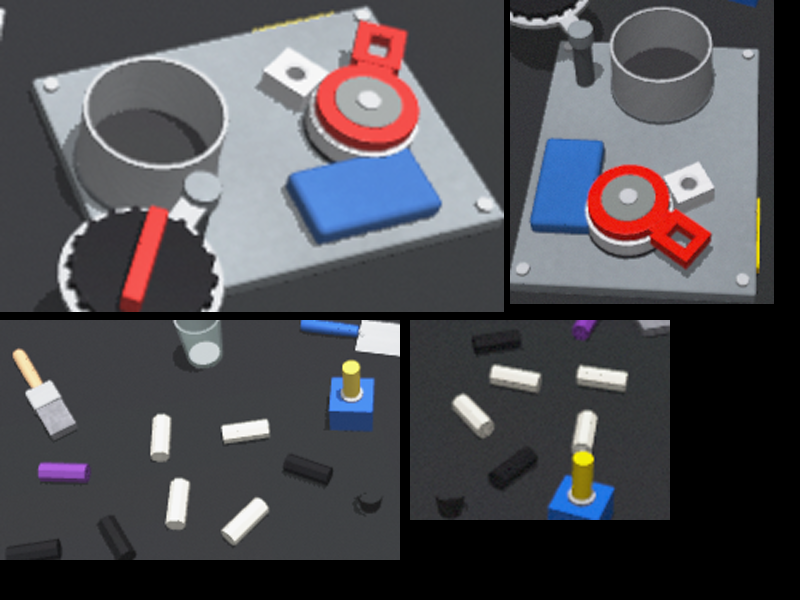

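The crop confirms four white rods, with black and purple ones beside them. It also shows the wheel lug's slot at scene (508,210), the bore at (474,220) and the jar rim centre at (415,237). Next I'll triangulate the machine.

```bash
python3 - <<'E'
from h import *
S={n:cv2.imread(f"pics/{n}0.png")[:,:,::-1].copy() for n in("scene","side")}
a,b=cam('scene'),cam('side')
L=dict(bolt_lo=((371.3,225),(350,313.8)),bolt_nl=((501.7,196),(345,454.4)),bolt_fl=((551.7,275),(207.5,447.5)),slot=((508.3,210),(308.75,430)),bore=((473.75,220.4),(311.9,395)),wheel=((504.2,231.7),(274.4,402.5)),rim=((415,236.7),(295,310.6)),hub=((434.6,266.7),(243.75,300.6)),bar=((409.5,297.7),(218.3,263.8)))
zs=dict(slot=.063,bore=.045,wheel=.066,rim=.097,hub=.117,bar=.138)
for k,(p,q) in L.items():
    P,e=tri(a,p,b,q);z=zs.get(k,.022);print(k,P,round(e,4),onz(a,p,z)[0,:2],onz(b,q,z)[0,:2])
def line(c,im,n,z):
  pass
m=masks(S['scene'])['yellow']; 
for c in cons(m,15,300): print('yel scene',cv2.minAreaRect(c)[0],cv2.boundingRect(c))
print('flask base',onz(a,(259,372),.02),onz(b,(242,215),.02))
# rod axes
for n,c in(('scene',a),('side',b)):
    for cc in cons(masks(S[n])['white'],80,500):
        P=onz(c,cc,.018)[:,:2]; M=P.mean(0)
        if -.4<M[1]<-.22 and M[0]>.4:
            bx=cv2.boxPoints(cv2.minAreaRect((P*1000).astype(np.float32)));e=max((bx[1]-bx[0],bx[2]-bx[1]),key=np.linalg.norm);print(n,M,np.degrees(np.arctan2(e[1],e[0]))%180)
E
```

```text
bolt_lo [0.4143 0.0529 0.0241] 0.0021 [0.4138 0.0539] [0.4136 0.05  ]
bolt_nl [0.3941 0.3827 0.0274] 0.0007 [0.3901 0.3861] [0.394  0.3794]
bolt_fl [0.6328 0.3978 0.0253] 0.0006 [0.6307 0.3997] [0.6339 0.3961]
slot [0.4609 0.3622 0.0565] 0.0029 [0.4674 0.3588] [0.4592 0.3652]
bore [0.4655 0.2805 0.0438] 0.001 [0.4669 0.2801] [0.465 0.281]
wheel [0.5276 0.3215 0.0675] 0.0019 [0.5274 0.3227] [0.5271 0.3198]
rim [0.5199 0.1179 0.0908] 0.0016 [0.5237 0.1153] [0.5195 0.1243]
hub [0.6199 0.1248 0.1141] 0.0038 [0.6199 0.1228] [0.6204 0.129 ]
bar [0.6898 0.0476 0.1329] 0.0012 [0.6922 0.0458] [0.6883 0.0534]
flask base [[ 0.7269 -0.2539  0.02  ]] [[ 0.716  -0.2551  0.02  ]]
scene [ 0.5889 -0.2682] 130.00156
scene [ 0.5447 -0.3539] 170.03215
scene [ 0.4449 -0.2514] 88.46074
scene [ 0.4303 -0.3691] 176.1069
side [ 0.4463 -0.2549] 88.79878
side [ 0.5952 -0.2729] 130.25662
side [ 0.4345 -0.3708] 173.43259
side [ 0.55   -0.3555] 170.7947
```

>>> apply_moves(plan="0 0 -0.156 0 0 0.019;0 0 -0.156 0 0 0.019;0 0 -0.156 0 0 0.019;0 0 -0.156 0 0 0.019;0 0 -0.156 0 0 0.019;0 0 -0.156 0 0 0.019;0 0 -0.156 0 0 0.019;0 0 -0.156 0 0 0.019;0 0 -0.156 0 0 0.019;0 0 -0.156 0 0 0.019", gripper=1)

```text
time_s: 0.98
position: [0.1736, 0.6, 0.3005]
tcp_rot: [[-0.089, 0.996, -0.0], [0.996, 0.089, -0.001], [-0.001, -0.001, -1.0]]
force: [-0.3, -0.2, 0.5]
opening: 1.002
grasp_force: 0.0
```

>>> apply_moves(plan="0 0 0 0 0 0.019;-0.486 0.556 0 0 0 0;-0.486 0.556 0 0 0 0;-0.486 0.556 0 0 0 0;-0.486 0.556 0 0 0 0;-0.486 0.556 0 0 0 0;-0.486 0.556 0 0 0 0;-0.486 0.556 0 0 0 0;-0.486 0.556 0 0 0 0;-0.486 0.556 0 0 0 0")

```text
time_s: 1.82
position: [0.4194, 0.3741, 0.3004]
tcp_rot: [[0.024, 1.0, -0.0], [1.0, -0.024, -0.0], [-0.0, -0.0, -1.0]]
force: [0.5, 0.5, -0.0]
opening: 0.996
grasp_force: 0.0
```

>>> apply_moves(plan="-0.486 0.556 0 0 0 0;-0.486 0.556 0 0 0 0;-0.486 0.556 0 0 0 0;-0.717 0.03 0 0 0 0;-0.717 0.03 0 0 0 0;-0.717 0.03 0 0 0 0;-0.717 0.03 0 0 0 0;-0.717 0.03 0 0 0 0;-0.717 0.03 0 0 0 0;-0.717 0.03 0 0 0 0")

```text
time_s: 2.65
position: [0.5041, 0.048, 0.3004]
tcp_rot: [[0.024, 1.0, -0.0], [1.0, -0.024, 0.0], [0.0, -0.0, -1.0]]
force: [0.1, 0.3, -0.5]
opening: 1.002
grasp_force: 0.0
```

>>> apply_moves(plan="-0.717 0.03 0 0 0 0;-0.717 0.03 0 0 0 0;-0.717 0.03 0 0 0 0;-0.717 0.03 0 0 0 0;-0.717 0.03 0 0 0 0;-0.717 0.03 0 0 0 0;-0.717 0.03 0 0 0 0;-0.717 0.03 0 0 0 0;-0.717 0.03 0 0 0 0;-0.717 0.03 0 0 0 0", gripper=0.3)

```text
time_s: 3.48
position: [0.5105, -0.3108, 0.3002]
tcp_rot: [[0.025, 1.0, -0.0], [1.0, -0.025, 0.001], [0.001, -0.0, -1.0]]
force: [0.6, -0.2, -0.3]
opening: 0.651
grasp_force: 0.0
```

```bash
cat >> h.py <<'E'
def rods(name='pics/w.png',z=.015):
    st=bot.read_state();im=capture('wrist');cv2.imwrite(name,im[:,:,::-1]);c=cam('wrist',st);out=[]
    h=cv2.cvtColor(im,cv2.COLOR_RGB2HSV)
    for cc in cons((h[...,1]<60)&(h[...,2]>120),600,20000):
        P=onz(c,cc,z)[:,:2];r=cv2.minAreaRect((P*1000).astype(np.float32));bx=cv2.boxPoints(r)
        e=max((bx[1]-bx[0],bx[2]-bx[1]),key=np.linalg.norm)
        out.append((np.array(r[0])/1000,np.degrees(np.arctan2(e[1],e[0]))%180))
        print(np.round(r[0],1),np.round(sorted(r[1]),1),round(out[-1][1],1),cc.mean(0).round())
    return out
def go(x,y,z,phi,st=None):
    """rotation (units about tool z) and then shift in rotated tool axes (units); phi = world angle of tool x"""
    st=st or bot.read_state();R=np.array(st['tcp_rot']);p0=np.degrees(np.arctan2(R[1,0],R[0,0]))
    da=-((phi-p0+180)%360-180)/360;f=np.radians(phi);d=np.array([x,y,z])-st['position']
    s=np.array([d[0]*np.cos(f)+d[1]*np.sin(f),d[0]*np.sin(f)-d[1]*np.cos(f),-d[2]])/.05
    print('rot %.4f  shift'%da,s.round(3),'norm %.2f'%np.linalg.norm(s));return (x,y,z)
def chain(*wp):
    st=bot.read_state()
    for (x,y,z,phi) in wp:
        go(x,y,z,phi,st);f=np.radians(phi);st=dict(position=np.array([x,y,z]),tcp_rot=np.array([[np.cos(f),0,0],[np.sin(f),0,0],[0,0,-1]]))
E
python3 - <<'E'
from h import *
rods('pics/w1.png')
E
```

```text
[ 812.7 -547.7] [ 88.1 185.9] 178.6 [563. 371.]
[ 183.6 -532.9] [ 89.5 155.5] 178.6 [ 58. 379.]
[ 504.6 -519. ] [ 54.4 389.8] 179.6 [318. 359.]
[ 431.3 -370.8] [29.6 69.3] 174.6 [251. 246.]
[ 807.  -395.6] [ 78.3 114.1] 36.3 [580. 260.]
[ 547.2 -355.6] [29.9 69.8] 169.9 [352. 230.]
[ 254.4 -309.6] [ 82.  117.1] 178.6 [ 83. 190.]
[ 591.6 -271.9] [28.  71.9] 129.4 [394. 153.]
[ 445.4 -253.8] [28.8 68.8] 88.3 [256. 138.]
[ 718.3 -256.1] [ 80.9 100.4] 175.2 [516. 135.]
[ 527.2 -176.2] [11.3 66.9] 56.3 [333.  57.]
```

View pics/w1.png

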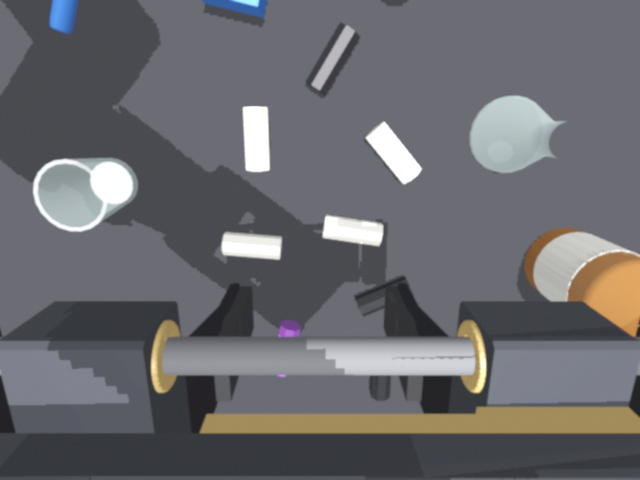

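The wrist view shows all four white rods clearly: C (256,138), A (394,153), D (251,246) and B (352,230). The black rod at (333,57) is left alone, and the flask is at (516,135).

```bash
python3 - <<'E'
from h import *
chain((.4455,-.2538,.05,88.3),(.4455,-.2538,.004,88.3),(.4455,-.2538,.18,88.3),(.505,.119,.18,88.3),(.505,.119,.055,88.3),(.505,.119,.18,88.3),(.5916,-.2719,.18,129.4),(.5916,-.2719,.004,129.4))
E
```

```text
rot 0.0002  shift [ 1.262 -1.348  5.003] norm 5.33
rot -0.0000  shift [0.   0.   0.92] norm 0.92
rot -0.0000  shift [ 0.    0.   -3.52] norm 3.52
rot -0.0000  shift [ 7.488  0.968 -0.   ] norm 7.55
rot -0.0000  shift [0.  0.  2.5] norm 2.50
rot -0.0000  shift [ 0.   0.  -2.5] norm 2.50
rot -0.1142  shift [-7.141 -3.624 -0.   ] norm 8.01
rot -0.0000  shift [0.   0.   3.52] norm 3.52
```

>>> apply_moves(plan="0.158 -0.169 0.625 0 0 0;0.158 -0.169 0.625 0 0 0;0.158 -0.169 0.625 0 0 0;0.158 -0.169 0.625 0 0 0;0.158 -0.169 0.625 0 0 0;0.158 -0.169 0.625 0 0 0;0.158 -0.168 0.625 0 0 0;0.156 -0.165 0.625 0 0 0;0 0 0.46 0 0 0;0 0 0.46 0 0 0")

```text
time_s: 4.37
position: [0.4441, -0.2431, 0.003]
tcp_rot: [[0.024, 1.0, -0.002], [1.0, -0.024, 0.002], [0.002, -0.002, -1.0]]
force: [0.6, 0.3, 0.2]
opening: 0.651
grasp_force: 0.0
```

>>> apply_moves(plan="0 0 0 0 0 0;0 0 0 0 0 0;0 0 0 0 0 0;0 0 0 0 0 0;0 0 0 0 0 0;0 0 -0.3 0 0 0;0 0 -0.8 0 0 0;0 0 -0.8 0 0 0;0 0 -0.8 0 0 0;0 0 -0.82 0 0 0", gripper=-1)

```text
time_s: 5.2
position: [0.4446, -0.244, 0.1827]
tcp_rot: [[0.024, 1.0, -0.0], [1.0, -0.024, 0.0], [0.0, -0.0, -1.0]]
force: [0.2, -1.1, -0.9]
opening: 0.025
grasp_force: 0.0
```

```bash
python3 - <<'E'
from h import *
print(bot.read_state()['opening']);rods('pics/w2.png')
E
```

```text
0.024955442610920513
[ 212.7 -379. ] [ 47.6 131.6] 178.1 [ 76. 366.]
[ 600.7 -394.7] [ 66.9 271.6] 179.9 [494. 369.]
[ 440.7 -377.1] [39.5 45.1] 178.6 [318. 357.]
[ 250.6 -317.7] [ 78.5 136.3] 18.4 [ 87. 299.]
[ 596.1 -267.1] [44.2 92.4] 126.7 [506. 237.]
[ 683.4 -259.8] [49.7 96.5] 101.1 [611. 216.]
[ 444.2 -242.6] [38.3 93.9] 84.6 [320. 199.]
[ 529.9 -176.5] [10.9 69.2] 57.2 [429. 126.]
[435.4 -97.5] [22.6 36.5] 178.6 [302.  18.]
```

View pics/w2.png

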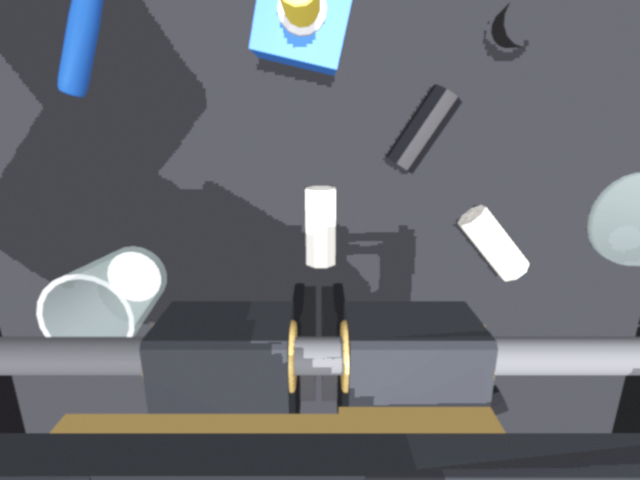

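The rod was not gripped: it is still on the bench at about (320,226), and the opening reads 0.025. I'll check the mask and see whether the rod moved.

```bash
sed -i "s/(h\[...,2\]>120),600/(h[...,2]>165),600/" h.py; python3 - <<'E'
from h import *
im=cv2.imread('pics/w2.png');print(im[170:275:6,320].mean(1).round(),im[226,290:350:4].mean(1).round())
rods('pics/w3.png')
im=cv2.imread('pics/w3.png')
cv2.imwrite('pics/w3c.png',cv2.resize(im[150:300,220:540],None,fx=2.4,fy=2.4))
print(bot.read_state()['opening'],np.abs(cv2.imread('pics/w2.png').astype(int)-im).mean())
E
```

```text
[115. 114. 114. 216. 255. 255. 255. 255. 255. 255. 255. 255. 255. 255.
 255. 255. 255.  79.] [ 82.  81.  81. 111. 255. 255. 255. 255. 255. 255. 255. 248.  81.  93.
 101.]
[ 682.5 -396.3] [ 35.9 141.3] 179.6 [564. 359.]
[ 447.2 -386. ] [26.8 36.7] 178.2 [320. 354.]
[ 253.6 -321.4] [ 80.3 125.2] 20.9 [ 95. 292.]
[ 591.  -271.7] [26.4 76.8] 129.6 [483. 235.]
[ 445.1 -253.9] [26.  70.2] 89.1 [313. 218.]
[ 694.4 -257.8] [53.6 83.3] 101.7 [614. 212.]
0.00936827760319681 7.551990017361111
```

View pics/w3c.png

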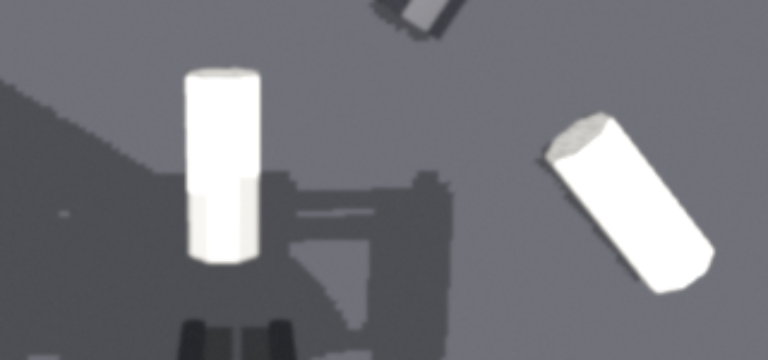

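The rod hasn't moved. The fingers close slowly, so I need about 8 rows of waiting. I'll retry.

```bash
python3 - <<'E'
from h import *
print(bot.read_state()['position'])
chain((.4451,-.2539,.004,88.6))
E
```

```text
[ 0.4488 -0.2473  0.1875]
rot 0.0001  shift [-0.133 -0.071  3.67 ] norm 3.67
```

>>> apply_moves(plan="-0.033 -0.018 0.4 0 0 0;-0.033 -0.018 0.4 0 0 0;-0.033 -0.018 0.4 0 0 0;-0.034 -0.018 0.4 0 0 0;0 0 0.4 0 0 0;0 0 0.4 0 0 0;0 0 0.4 0 0 0;0 0 0.4 0 0 0;0 0 0.4 0 0 0;0 0 0.07 0 0 0", gripper=0.1)

```text
time_s: 6.13
position: [0.4411, -0.2507, 0.0]
tcp_rot: [[0.024, 1.0, 0.0], [1.0, -0.024, -0.0], [-0.0, 0.0, -1.0]]
force: [-7.3, 5.2, 71.9]
opening: 0.536
grasp_force: 36.1
```

>>> apply_moves(plan="0 0 0 0 0 0;0 0 0 0 0 0;0 0 0 0 0 0;0 0 0 0 0 0;0 0 0 0 0 0;0 0 0 0 0 0;0 0 0 0 0 0;0 0 0 0 0 0", gripper=-1)

```text
time_s: 6.8
position: [0.4416, -0.2513, 0.0003]
tcp_rot: [[0.024, 1.0, 0.002], [1.0, -0.024, -0.002], [-0.002, 0.002, -1.0]]
force: [-3.4, 1.6, 29.1]
opening: 0.275
grasp_force: 37.7
```

>>> apply_moves(plan="0 0 -0.2 0 0 0;0 0 -0.5 0 0 0;0 0 -0.6 0 0 0;0 0 -0.6 0 0 0;0 0 -0.6 0 0 0;0 0 -0.6 0 0 0;0.4 0.06 -0.4 0 0 0;0.7 0.1 -0.17 0 0 0;0.7 0.1 0 0 0 0;0.7 0.1 0 0 0 0")

```text
time_s: 7.63
position: [0.4623, -0.1254, 0.1812]
tcp_rot: [[0.026, 1.0, 0.001], [1.0, -0.026, -0.001], [-0.001, 0.001, -1.0]]
force: [0.3, 0.1, -0.9]
opening: 0.27
grasp_force: 30.0
```

>>> apply_moves(plan="0.7 0.1 0 0 0 0;0.7 0.1 0 0 0 0;0.7 0.1 0 0 0 0;0.7 0.1 0 0 0 0;0.7 0.1 0 0 0 0;0.7 0.1 0 0 0 0;0.55 0.1 0 0 0 0;0.18 0.03 0 0 0 0;0 0 0 0 0 0;0 0 0 0 0 0")

```text
time_s: 8.47
position: [0.5041, 0.1188, 0.18]
tcp_rot: [[0.023, 1.0, -0.001], [1.0, -0.023, -0.001], [-0.001, -0.001, -1.0]]
force: [1.4, -0.2, -0.9]
opening: 0.27
grasp_force: 30.0
```

```bash
python3 - <<'E'
from h import *
for i in range(4):
    s=bot.read_state();print(s['position'],s['opening'],s['grasp_force'],s['qvel']);im=capture('wrist')
cv2.imwrite('pics/w4.png',im[:,:,::-1])
chain((.505,.119,.18,88.6))
E
```

```text
[0.5041 0.1188 0.18  ] 0.2702149647096533 29.99971467303112 [-1.9866 -0.3414  0.5176 -0.081   0.0711  0.0835]
[0.5042 0.1182 0.1801] 0.2710619532883854 29.999677324667573 [-1.3539 -0.2169  0.0502  0.1795 -0.0904 -0.0218]
[0.5043 0.1178 0.1803] 0.27116671389935426 29.999598283320665 [-0.6528 -0.1588 -0.1895  0.264   0.0281  0.197 ]
[0.5045 0.1176 0.1803] 0.27140873213580713 29.9997096369043 [-0.2505 -0.1408 -0.1292  0.1977 -0.0319  0.1207]
rot -0.0003  shift [0.028 0.007 0.008] norm 0.03
```

View pics/w4.png

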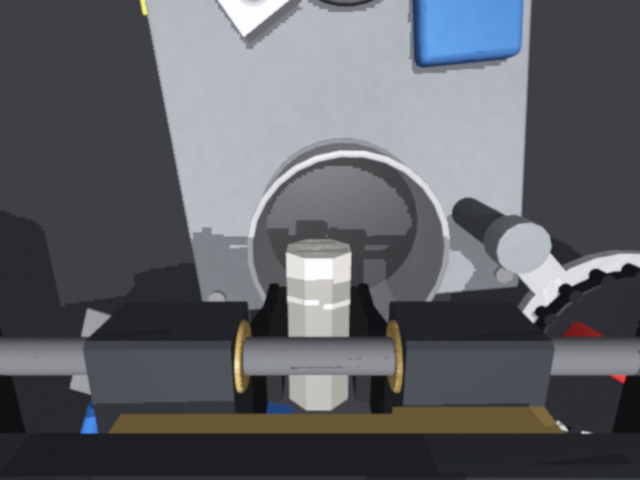

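The rod is held and the jar rim is ahead of it, with its sides at columns 249 and 448 and its top near row 150. I'll refine the jar centre from those points.

```bash
python3 - <<'E'
from h import *
st=bot.read_state();c=cam('wrist',st);im=cv2.imread('pics/w4.png')
h=cv2.cvtColor(im,cv2.COLOR_BGR2HSV)
# bright rim ring points: brightest pixel along rays from (348,245), upper half
pts=[]
for a in np.radians(np.arange(-175,0,4)):
    r=np.arange(80,112);x=(348+r*np.cos(a)).round().astype(int);y=(245+r*np.sin(a)).round().astype(int)
    v=h[y,x,2].astype(int);i=np.where(v>190)[0]
    if len(i): pts.append((x[i].mean(),y[i].mean()))
P=onz(c,pts,.097)[:,:2]
for _ in range(4):
    A=np.c_[2*P,np.ones(len(P))];s=np.linalg.lstsq(A,(P**2).sum(1),rcond=None)[0];r=np.sqrt(s[2]+s[0]**2+s[1]**2)
    e=np.abs(np.hypot(*(P-s[:2]).T)-r);P=P[e<max(.002,np.median(e)*2)]
print(s[:2],r,len(P),e.max())
E
```

```text
[0.5214 0.1128] 0.06433173400854796 43 0.002864081451268201
```

>>> apply_moves(plan="0 0 0.3 0 0 0;0 0 0.5 0 0 0;0 0 0.5 0 0 0;0 0 0.5 0 0 0;0 0 0.5 0 0 0;0 0 0.2 0 0 0;0 0 0 0 0 0;0 0 0 0 0 0")

```text
time_s: 9.33
position: [0.505, 0.1184, 0.0556]
tcp_rot: [[0.025, 1.0, -0.001], [1.0, -0.025, -0.0], [-0.0, -0.001, -1.0]]
force: [0.2, 0.4, -1.1]
opening: 0.27
grasp_force: 30.0
```

>>> apply_moves(plan="0 0 0 0 0 0;0 0 0 0 0 0;0 0 0 0 0 0;0 0 0 0 0 0;0 0 -0.2 0 0 0;0 0 -0.5 0 0 0;0 0 -0.6 0 0 0;0 0 -0.6 0 0 -0.019;0 0 -0.4 0 0 -0.019;0 0 -0.2 0 0 -0.019", gripper=-0.1)

```text
time_s: 10.17
position: [0.5065, 0.1193, 0.1847]
tcp_rot: [[-0.334, 0.943, 0.007], [0.943, 0.334, 0.0], [-0.002, 0.006, -1.0]]
force: [-0.1, -0.3, -0.0]
opening: 0.452
grasp_force: 0.0
```

>>> apply_moves(plan="0 0 0 0 0 -0.019;0 0 0 0 0 -0.019;0 0 0 0 0 -0.019;-0.593 -0.302 0 0 0 0;-0.593 -0.302 0 0 0 0;-0.593 -0.302 0 0 0 0;-0.593 -0.302 0 0 0 0;-0.593 -0.302 0 0 0 0;-0.593 -0.302 0 0 0 0;-0.593 -0.302 0 0 0 0")

```text
time_s: 11.0
position: [0.556, -0.1096, 0.1817]
tcp_rot: [[-0.638, 0.77, 0.001], [0.77, 0.638, -0.0], [-0.001, 0.0, -1.0]]
force: [1.4, 0.4, -0.0]
opening: 0.449
grasp_force: 0.0
```

>>> apply_moves(plan="-0.593 -0.302 0 0 0 0;-0.593 -0.302 0 0 0 0;-0.593 -0.302 0 0 0 0;-0.593 -0.302 0 0 0 0;-0.593 -0.302 0 0 0 0;0 0 0.4 0 0 0;0 0 0.5 0 0 0;0 0 0.3 0 0 0;0 0 0 0 0 0;0 0 0 0 0 0", gripper=0.1)

```text
time_s: 11.83
position: [0.592, -0.2701, 0.1206]
tcp_rot: [[-0.638, 0.77, -0.001], [0.77, 0.638, 0.001], [0.001, -0.0, -1.0]]
force: [0.6, -0.5, 0.6]
opening: 0.551
grasp_force: 0.0
```

```bash
python3 - <<'E'
from h import *
rods('pics/w5.png')
chain((.5913,-.2718,.003,129.5))
E
```

```text
[ 650.9 -343. ] [ 26.2 201.5] 39.7 [317. 360.]
[ 474.1 -488.5] [18.  26.5] 128.0 [ 10. 360.]
[ 693.1 -241.7] [43.2 65.4] 69.4 [456. 296.]
[ 545.3 -355.1] [29.2 62.3] 169.6 [190. 286.]
[ 591.  -272.3] [25.3 70.7] 128.9 [317. 237.]
[ 433.3 -370.2] [31.  68.5] 173.5 [ 38. 201.]
[ 526.1 -176.6] [10.  65.8] 56.4 [336.  55.]
rot 0.0005  shift [ 0.001 -0.039  2.374] norm 2.37
```

>>> apply_moves(plan="0 -0.039 0.4 0 0 0;0 0 0.5 0 0 0;0 0 0.5 0 0 0;0 0 0.4 0 0 0;0 0 0.3 0 0 0;0 0 0.15 0 0 0;0 0 0.08 0 0 0;0 0 0 0 0 0")

```text
time_s: 12.55
position: [0.5915, -0.2719, 0.0047]
tcp_rot: [[-0.638, 0.77, 0.001], [0.77, 0.638, -0.001], [-0.001, 0.0, -1.0]]
force: [-1.0, -0.3, 0.4]
opening: 0.549
grasp_force: 0.0
```

>>> apply_moves(plan="0 0 0 0 0 0;0 0 0 0 0 0;0 0 0 0 0 0;0 0 0 0 0 0;0 0 0 0 0 0;0 0 0 0 0 0;0 0 0 0 0 0;0 0 -0.2 0 0 0;0 0 -0.5 0 0 0;0 0 -0.6 0 0 0", gripper=-1)

```text
time_s: 13.38
position: [0.5889, -0.2705, 0.0675]
tcp_rot: [[-0.638, 0.77, -0.005], [0.77, 0.638, 0.004], [0.006, -0.002, -1.0]]
force: [-0.0, 0.3, -1.3]
opening: 0.27
grasp_force: 30.0
```

>>> apply_moves(plan="0 0 -0.6 0 0 0.019;0 0 -0.6 0 0 0.019;0 0 -0.6 0 0 0.019;0 0 -0.43 0 0 0.019;0 0 0 0 0 0.019;0 0 0 0 0 0.019;0.5 -0.085 0 0 0 0;0.7 -0.115 0 0 0 0;0.7 -0.115 0 0 0 0;0.7 -0.115 0 0 0 0")

```text
time_s: 14.22
position: [0.5715, -0.1401, 0.1805]
tcp_rot: [[0.026, 1.0, -0.001], [1.0, -0.026, 0.0], [0.0, -0.001, -1.0]]
force: [0.5, 0.6, -0.9]
opening: 0.269
grasp_force: 30.0
```

>>> apply_moves(plan="0.7 -0.115 0 0 0 0;0.7 -0.115 0 0 0 0;0.7 -0.115 0 0 0 0;0.7 -0.115 0 0 0 0;0.7 -0.115 0 0 0 0;0.7 -0.115 0 0 0 0;0.7 -0.115 0 0 0 0;0.21 -0.03 0 0 0 0;0 0 0 0 0 0;0 0 0 0 0 0")

```text
time_s: 15.05
position: [0.5369, 0.1152, 0.1807]
tcp_rot: [[0.022, 1.0, 0.0], [1.0, -0.022, -0.001], [-0.001, 0.0, -1.0]]
force: [0.2, -0.5, -0.0]
opening: 0.271
grasp_force: 30.0
```

>>> apply_moves(plan="0 0 0.3 0 0 0;0 0 0.5 0 0 0;0 0 0.5 0 0 0;0 0 0.5 0 0 0;0 0 0.5 0 0 0;0 0 0.2 0 0 0;0 0 0 0 0 0;0 0 0 0 0 0")

```text
time_s: 15.72
position: [0.5375, 0.114, 0.0555]
tcp_rot: [[0.026, 1.0, -0.0], [1.0, -0.026, -0.0], [-0.0, -0.0, -1.0]]
force: [-0.1, 0.9, -1.0]
opening: 0.274
grasp_force: 30.0
```

>>> apply_moves(plan="0 0 0 0 0 0;0 0 0 0 0 0;0 0 0 0 0 0;0 0 0 0 0 0;0 0 -0.2 0 0 0;0 0 -0.5 0 0 0;0 0 -0.6 0 0 0;0 0 -0.6 0 0 0.019;0 0 -0.4 0 0 0.019;0 0 -0.2 0 0 0.019", gripper=-0.1)

```text
time_s: 16.55
position: [0.5387, 0.1155, 0.1849]
tcp_rot: [[0.378, 0.926, 0.007], [0.926, -0.378, 0.0], [0.003, 0.006, -1.0]]
force: [0.9, 0.1, 0.1]
opening: 0.453
grasp_force: 0.0
```

>>> apply_moves(plan="0 0 0 0 0 0.019;0 0 0 0 0 0.019;0 0 0 0 0 0.019;0 0 0 0 0 0.019;0 0 0 0 0 0.019;0 0 0 0 0 0.019;0 0 0 0 0 0.019;0 0 0 0 0 0.019;0 0 0 0 0 0.019;0 0 0 0 0 0.019")

```text
time_s: 17.38
position: [0.5369, 0.1154, 0.1817]
tcp_rot: [[1.0, -0.011, 0.001], [-0.011, -1.0, -0.0], [0.001, 0.0, -1.0]]
force: [0.8, 0.0, -1.0]
opening: 0.45
grasp_force: 0.0
```

>>> apply_moves(plan="0 0 0 0 0 0.0085;0.143 0.711 0 0 0 0;0.143 0.711 0 0 0 0;0.143 0.711 0 0 0 0;0.143 0.711 0 0 0 0;0.143 0.711 0 0 0 0;0.143 0.711 0 0 0 0;0.143 0.711 0 0 0 0;0.143 0.711 0 0 0 0;0.143 0.711 0 0 0 0", gripper=0.1)

```text
time_s: 18.22
position: [0.5824, -0.2096, 0.1818]
tcp_rot: [[0.998, -0.059, 0.001], [-0.059, -0.998, -0.0], [0.001, 0.0, -1.0]]
force: [1.1, -0.1, -0.8]
opening: 0.553
grasp_force: 0.0
```

>>> apply_moves(plan="0.143 0.711 0 0 0 0;0.143 0.711 0 0 0 0;0.143 0.711 0 0 0 0;0.138 0.708 0 0 0 0;0 0 0.5 0 0 0;0 0 0.5 0 0 0;0 0 0.2 0 0 0;0 0 0 0 0 0;0 0 0 0 0 0;0 0 0 0 0 0")

```text
time_s: 19.05
position: [0.6035, -0.3515, 0.1224]
tcp_rot: [[0.998, -0.058, 0.002], [-0.058, -0.998, -0.002], [0.002, 0.002, -1.0]]
force: [1.5, -1.0, 0.8]
opening: 0.548
grasp_force: 0.0
```

```bash
python3 - <<'E'
from h import *
rods('pics/w6.png')
chain((.547,-.3555,.0035,-10.2))
E
```

```text
[ 504.8 -346.1] [ 12.8 201.2] 86.6 [315. 364.]
[ 494.9 -577.6] [20.1 26.6] 180.0 [627. 360.]
[ 554.6 -358. ] [25.7 58. ] 169.9 [330. 301.]
[ 715.9 -252.4] [78.1 93.7] 70.6 [140.  63.]
rot 0.0191  shift [-1.101  0.277  2.383] norm 2.64
```

>>> apply_moves(plan="0 0 0 0 0 0.019;-0.3 0.077 0.2 0 0 0;-0.5 0.125 0.4 0 0 0;-0.3 0.075 0.4 0 0 0;0 0 0.4 0 0 0;0 0 0.4 0 0 0;0 0 0.3 0 0 0;0 0 0.15 0 0 0;0 0 0.09 0 0 0;0 0 0 0 0 0")

```text
time_s: 19.93
position: [0.5463, -0.3554, 0.0038]
tcp_rot: [[0.984, -0.177, 0.0], [-0.177, -0.984, -0.0], [0.0, 0.0, -1.0]]
force: [0.4, 0.1, -0.3]
opening: 0.551
grasp_force: 0.0
```

>>> apply_moves(plan="0 0 0 0 0 0;0 0 0 0 0 0;0 0 0 0 0 0;0 0 0 0 0 0;0 0 0 0 0 0;0 0 0 0 0 0;0 0 0 0 0 0;0 0 -0.2 0 0 0;0 0 -0.5 0 0 0;0 0 -0.6 0 0 0", gripper=-1)

```text
time_s: 20.77
position: [0.544, -0.3538, 0.0671]
tcp_rot: [[0.984, -0.177, -0.005], [-0.177, -0.984, 0.004], [-0.005, -0.003, -1.0]]
force: [-0.0, -1.3, -1.7]
opening: 0.27
grasp_force: 30.0
```

```bash
python3 - <<'E'
from h import *
chain((.546,-.3555,.18,-10.2),(.521,.098,.18,-10.2),(.521,.098,.08,-10.2),(.521,.098,.18,-10.2),(.433,-.3705,.18,-5.8),(.433,-.3705,.0035,-5.8),(.433,-.3705,.18,-5.8),(.521,.131,.18,-5.8))
E
```

```text
rot -0.0000  shift [ 0.045  0.027 -2.259] norm 2.26
rot -0.0000  shift [-2.098 -8.838 -0.   ] norm 9.08
rot -0.0000  shift [ 0. -0.  2.] norm 2.00
rot -0.0000  shift [ 0. -0. -2.] norm 2.00
rot -0.0122  shift [-0.804  9.5   -0.   ] norm 9.53
rot -0.0000  shift [ 0.   -0.    3.53] norm 3.53
rot -0.0000  shift [ 0.   -0.   -3.53] norm 3.53
rot -0.0000  shift [  0.737 -10.157  -0.   ] norm 10.18
```

>>> apply_moves(plan="0 0 -0.6 0 0 0;0 0 -0.6 0 0 0;0 0 -0.6 0 0 0;-0.1 -0.42 -0.3 0 0 0;-0.161 -0.68 -0.12 0 0 0;-0.161 -0.68 0 0 0 0;-0.161 -0.68 0 0 0 0;-0.161 -0.68 0 0 0 0;-0.161 -0.68 0 0 0 0;-0.161 -0.68 0 0 0 0")

```text
time_s: 21.6
position: [0.5325, -0.1227, 0.1799]
tcp_rot: [[0.984, -0.178, -0.0], [-0.178, -0.984, 0.0], [-0.0, -0.0, -1.0]]
force: [0.3, -0.1, -0.6]
opening: 0.271
grasp_force: 30.0
```

>>> apply_moves(plan="-0.161 -0.68 0 0 0 0;-0.161 -0.68 0 0 0 0;-0.161 -0.68 0 0 0 0;-0.161 -0.68 0 0 0 0;-0.161 -0.68 0 0 0 0;-0.161 -0.68 0 0 0 0;-0.07 -0.26 0 0 0 0;0 0 0.5 0 0 0;0 0 0.5 0 0 0;0 0 0.3 0 0 0")

```text
time_s: 22.43
position: [0.5194, 0.099, 0.1133]
tcp_rot: [[0.984, -0.176, -0.002], [-0.176, -0.984, -0.0], [-0.002, 0.0, -1.0]]
force: [-0.7, 0.2, -1.8]
opening: 0.273
grasp_force: 30.0
```

>>> apply_moves(plan="0 0 0.4 0 0 0;0 0 0.3 0 0 0;0 0 0 0 0 0;0 0 0 0 0 0;0 0 0 0 0 0")

```text
time_s: 22.85
position: [0.5213, 0.0983, 0.0804]
tcp_rot: [[0.984, -0.177, 0.001], [-0.177, -0.984, -0.0], [0.001, -0.0, -1.0]]
force: [-0.0, 0.8, -0.3]
opening: 0.269
grasp_force: 30.0
```

>>> apply_moves(plan="0 0 0 0 0 0;0 0 0 0 0 0;0 0 0 0 0 0;0 0 0 0 0 0;0 0 -0.2 0 0 0;0 0 -0.5 0 0 0;0 0 -0.6 0 0 0;0 0 -0.5 0 0 -0.0122;0 0 -0.2 0 0 0;0 0 0 0 0 0", gripper=-0.1)

```text
time_s: 23.68
position: [0.5227, 0.0983, 0.1827]
tcp_rot: [[0.995, -0.103, 0.007], [-0.103, -0.995, -0.0], [0.007, -0.001, -1.0]]
force: [0.4, 0.8, -0.7]
opening: 0.449
grasp_force: 0.0
```

>>> apply_moves(plan="-0.057 0.68 0 0 0 0;-0.057 0.68 0 0 0 0;-0.057 0.68 0 0 0 0;-0.057 0.68 0 0 0 0;-0.057 0.68 0 0 0 0;-0.057 0.68 0 0 0 0;-0.057 0.68 0 0 0 0;-0.057 0.68 0 0 0 0;-0.057 0.68 0 0 0 0;-0.057 0.68 0 0 0 0", gripper=0.1)

```text
time_s: 24.52
position: [0.4564, -0.238, 0.1781]
tcp_rot: [[0.995, -0.103, -0.002], [-0.103, -0.995, 0.002], [-0.003, -0.002, -1.0]]
force: [-0.0, -0.0, 0.3]
opening: 0.548
grasp_force: 0.0
```

```bash
python3 - <<'E'
from h import *
rods('pics/w7.png')
st=bot.read_state()
chain((.433,-.3705,.0035,-5.8))
E
```

```text
[ 281.1 -286.8] [32.7 45.8] 179.1 [387. 398.]
[ 320.2 -224.3] [ 10.4 241.6] 84.2 [318. 364.]
[ 296.4 -502.5] [24.4 29.8] 174.2 [628. 360.]
[ 431.6 -370.7] [28.2 70.1] 173.6 [483. 227.]
[ 526.4 -175.8] [ 9.7 65.3] 56.4 [227. 136.]
rot -0.0008  shift [-0.224  2.544  3.499] norm 4.33
```

>>> apply_moves(plan="-0.06 0.68 0 0 0 0;-0.06 0.68 0 0 0 0;-0.06 0.68 0 0 0 0;-0.06 0.45 0.2 0 0 0;-0.024 0.21 0.5 0 0 0;0 0 0.5 0 0 0;0 0 0.5 0 0 0;0 0 0.3 0 0 0;0 0 0 0 0 0;0 0 0 0 0 0")

```text
time_s: 25.4
position: [0.4302, -0.3688, 0.0779]
tcp_rot: [[0.995, -0.102, -0.003], [-0.102, -0.995, 0.003], [-0.003, -0.003, -1.0]]
force: [-0.0, 0.1, -0.2]
opening: 0.55
grasp_force: 0.0
```

```bash
python3 - <<'E'
from h import *
chain((.432,-.3705,.0035,-5.8))
E
```

```text
rot -0.0002  shift [0.039 0.031 1.487] norm 1.49
```

>>> apply_moves(plan="0.03 0.015 0.4 0 0 0;0 0 0.4 0 0 0;0 0 0.4 0 0 0;0 0 0.2 0 0 0;0 0 0.12 0 0 0;0 0 0 0 0 0")

```text
time_s: 25.9
position: [0.4325, -0.3707, 0.0032]
tcp_rot: [[0.995, -0.101, -0.0], [-0.101, -0.995, 0.001], [-0.001, -0.001, -1.0]]
force: [0.1, 1.0, 0.0]
opening: 0.548
grasp_force: 0.0
```

>>> apply_moves(plan="0 0 0 0 0 0;0 0 0 0 0 0;0 0 0 0 0 0;0 0 0 0 0 0;0 0 0 0 0 0;0 0 0 0 0 0;0 0 0 0 0 0;0 0 -0.2 0 0 0;0 0 -0.5 0 0 0;0 0 -0.6 0 0 0", gripper=-1)

```text
time_s: 26.73
position: [0.4311, -0.3693, 0.0676]
tcp_rot: [[0.995, -0.101, -0.004], [-0.101, -0.995, 0.005], [-0.004, -0.004, -1.0]]
force: [-0.6, -0.1, -0.4]
opening: 0.27
grasp_force: 30.0
```

>>> apply_moves(plan="0 0 -0.6 0 0 0;0 0 -0.6 0 0 0;0 0 -0.6 0 0 0;0.02 -0.4 -0.3 0 0 0;0.05 -0.68 -0.13 0 0 0;0.05 -0.68 0 0 0 0;0.05 -0.68 0 0 0 0;0.05 -0.68 0 0 0 0;0.05 -0.68 0 0 0 0;0.05 -0.68 0 0 0 0")

```text
time_s: 27.57
position: [0.4706, -0.1479, 0.1803]
tcp_rot: [[0.995, -0.102, -0.0], [-0.102, -0.995, 0.0], [-0.0, -0.0, -1.0]]
force: [1.1, 0.1, -0.2]
opening: 0.269
grasp_force: 30.0
```

>>> apply_moves(plan="0.05 -0.68 0 0 0 0;0.05 -0.68 0 0 0 0;0.05 -0.68 0 0 0 0;0.05 -0.68 0 0 0 0;0.05 -0.68 0 0 0 0;0.05 -0.68 0 0 0 0;0.05 -0.68 0 0 0 0;0.05 -0.68 0 0 0 0;0.02 -0.24 0 0 0 0;0 0 0 0 0 0")

```text
time_s: 28.4
position: [0.5206, 0.1334, 0.1802]
tcp_rot: [[0.995, -0.097, 0.0], [-0.097, -0.995, 0.0], [0.0, -0.001, -1.0]]
force: [0.4, -0.0, -0.9]
opening: 0.273
grasp_force: 30.0
```

```bash
python3 - <<'E'
from h import *
print(bot.read_state()['opening'])
chain((.521,.131,.08,-5.8))
E
```

```text
0.27340462124321413
rot 0.0007  shift [0.012 0.047 2.003] norm 2.00
```

>>> apply_moves(plan="0 0.03 0.4 0 0 0;0 0 0.5 0 0 0;0 0 0.5 0 0 0;0 0 0.4 0 0 0;0 0 0.2 0 0 0;0 0 0 0 0 0;0 0 0 0 0 0")

```text
time_s: 28.98
position: [0.5206, 0.1284, 0.0801]
tcp_rot: [[0.995, -0.102, -0.001], [-0.102, -0.995, -0.0], [-0.001, 0.0, -1.0]]
force: [-0.1, 0.0, -1.3]
opening: 0.271
grasp_force: 30.0
```

>>> apply_moves(plan="0 0 0 0 0 0;0 0 0 0 0 0;0 0 0 0 0 0;0 0 0 0 0 0;0 0 -0.3 0 0 0;0 0 -0.6 0 0 0;0 0 -0.7 0 0 0;-0.4 0.2 -0.8 0 0 0;-0.6 0.2 -0.8 0 0 0;-0.6 0 -0.6 0 0 0", gripper=-0.1)

```text
time_s: 29.82
position: [0.4478, 0.1184, 0.2611]
tcp_rot: [[0.995, -0.102, 0.004], [-0.102, -0.995, -0.001], [0.004, 0.0, -1.0]]
force: [0.5, 0.7, 1.9]
opening: 0.446
grasp_force: 0.0
```

>>> apply_moves(plan="0 0 0 0 0 0;0 0 0 0 0 0;0 0 0 0 0 0;0 0 0 0 0 0")

```text
time_s: 30.15
position: [0.4475, 0.1193, 0.2577]
tcp_rot: [[0.995, -0.101, -0.001], [-0.101, -0.995, -0.0], [-0.001, 0.0, -1.0]]
force: [-0.0, -0.5, -0.2]
opening: 0.454
grasp_force: 0.0
```

```bash
python3 - <<'E'
from h import *
st=bot.read_state();im=capture('wrist');cv2.imwrite('pics/w8.png',im[:,:,::-1]);c=cam('wrist',st);print(st['position'])
for cc in cons(masks(im)['red'],100):
    P=onz(c,cc,.143)[:,:2];r=cv2.minAreaRect((P*1000).astype(np.float32));bx=cv2.boxPoints(r);e=max((bx[1]-bx[0],bx[2]-bx[1]),key=np.linalg.norm)
    print(r[0],r[1],np.degrees(np.arctan2(e[1],e[0]))%180)
s=capture('scene');cv2.imwrite('pics/s8.png',s[:,:,::-1])
E
```

```text
[0.4475 0.1193 0.2577]
(477.0414123535156, 302.0366516113281) (18.10767936706543, 24.189884185791016) 148.15144
(472.3544616699219, 283.6937255859375) (10.858855247497559, 43.94076156616211) 159.09103
(525.4674682617188, 244.1939239501953) (22.246166229248047, 62.03401565551758) 176.25923
```

View pics/w8.png

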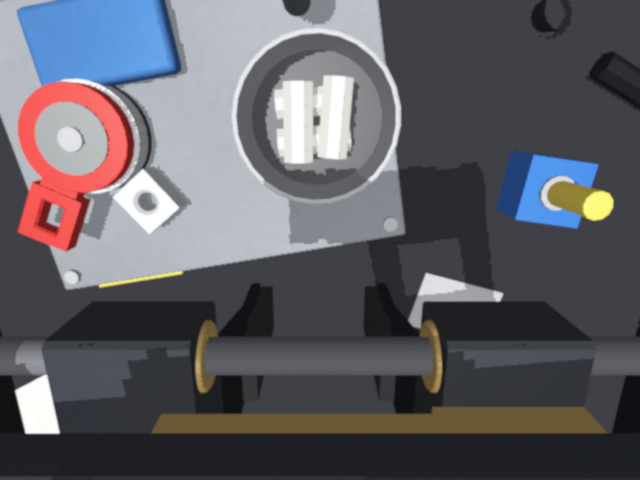

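The jar holds two rods crosswise over two more: the top pair is at (297,120) and (335,117), with the lower ends visible at about (283,125). All four are in. The pin is in its stand at (557,192), the slot at (54,215) and the bore at (148,202). Next is the lid. I'll turn the tool and look at the bar up close.

```bash
python3 - <<'E'
from h import *
st=bot.read_state();c=cam('wrist',st)
print('slot',onz(c,(54,215),.063),'bore',onz(c,(148,202),.045),'wheel',onz(c,(70,139),.066),'pin sh',onz(c,(559,193),.050),'pin top',onz(c,(597,206),.105),'jar',onz(c,(316.5,116),.097),'stand')
chain((.741,.0165,.2577,148.4))
E
```

```text
slot [[0.465  0.3518 0.063 ]] bore [[0.4652 0.2743 0.045 ]] wheel [[0.5274 0.3181 0.066 ]] pin sh [[ 0.4365 -0.099   0.05  ]] pin top [[ 0.4363 -0.0977  0.105 ]] jar [[0.5249 0.1119 0.097 ]] stand
rot -0.4284  shift [-6.079  1.327 -0.009] norm 6.22
```

>>> apply_moves(plan="0 0 0 0 0 -0.019;0 0 0 0 0 -0.019;0 0 0 0 0 -0.019;0 0 0 0 0 -0.019;0 0 0 0 0 -0.019;0 0 0 0 0 -0.019;0 0 0 0 0 -0.019;0 0 0 0 0 -0.019;0 0 0 0 0 -0.019;0 0 0 0 0 -0.019")

```text
time_s: 31.08
position: [0.4473, 0.1192, 0.2572]
tcp_rot: [[0.455, 0.89, -0.003], [0.89, -0.455, -0.0], [-0.001, -0.002, -1.0]]
force: [-0.0, -0.3, -1.0]
opening: 0.45
grasp_force: 0.0
```

>>> apply_moves(plan="0 0 0 0 0 -0.019;0 0 0 0 0 -0.019;0 0 0 0 0 -0.019;0 0 0 0 0 -0.019;0 0 0 0 0 -0.019;0 0 0 0 0 -0.019;0 0 0 0 0 -0.019;0 0 0 0 0 -0.019;0 0 0 0 0 -0.019;0 0 0 0 0 -0.019")

```text
time_s: 31.92
position: [0.4473, 0.1192, 0.2572]
tcp_rot: [[-0.66, 0.751, -0.003], [0.751, 0.66, -0.0], [0.002, -0.002, -1.0]]
force: [-0.1, -0.7, -0.1]
opening: 0.452
grasp_force: 0.0
```

>>> apply_moves(plan="0 0 0 0 0 -0.019;0 0 0 0 0 -0.019;0 0 0 0 0 -0.0103;0 0 0 0 0 0")

```text
time_s: 32.25
position: [0.4473, 0.1192, 0.2573]
tcp_rot: [[-0.852, 0.524, -0.002], [0.524, 0.852, -0.0], [0.002, -0.001, -1.0]]
force: [0.2, 0.1, -0.0]
opening: 0.451
grasp_force: 0.0
```

>>> apply_moves(plan="-0.608 0.133 0 0 0 0;-0.608 0.133 0 0 0 0;-0.608 0.133 0 0 0 0;-0.608 0.133 0 0 0 0;-0.608 0.133 0 0 0 0;-0.608 0.133 0 0 0 0;-0.608 0.133 0 0 0 0;-0.608 0.133 0 0 0 0;-0.608 0.133 0 0 0 0;-0.608 0.133 0 0 0 0")

```text
time_s: 33.08
position: [0.7421, 0.0159, 0.2566]
tcp_rot: [[-0.85, 0.526, -0.002], [0.526, 0.85, 0.0], [0.002, -0.001, -1.0]]
force: [-0.5, -0.2, 1.0]
opening: 0.448
grasp_force: 0.0
```

>>> apply_moves(plan="0 0 0 0 0 0;0 0 0 0 0 0;0 0 0 0 0 0;0 0 0 0 0 0")

```text
time_s: 33.42
position: [0.7396, 0.0172, 0.2578]
tcp_rot: [[-0.851, 0.524, -0.002], [0.524, 0.851, 0.001], [0.002, -0.001, -1.0]]
force: [-0.2, 0.1, -0.3]
opening: 0.448
grasp_force: 0.0
```

```bash
python3 - <<'E'
from h import *
st=bot.read_state();im=capture('wrist');cv2.imwrite('pics/w9.png',im[:,:,::-1]);c=cam('wrist',st);print(st['position'])
for cc in cons(masks(im)['red'],100):
    P=onz(c,cc,.143)[:,:2];r=cv2.minAreaRect((P*1000).astype(np.float32));bx=cv2.boxPoints(r);e=max((bx[1]-bx[0],bx[2]-bx[1]),key=np.linalg.norm)
    print(r[0],r[1],np.degrees(np.arctan2(e[1],e[0]))%180,cc.min(0),cc.max(0))
E
```

```text
[0.7396 0.0172 0.2578]
(689.465576171875, 46.04344177246094) (15.61486530303955, 88.26606750488281) 148.79799 [305  79] [329 216]
```

View pics/w9.png

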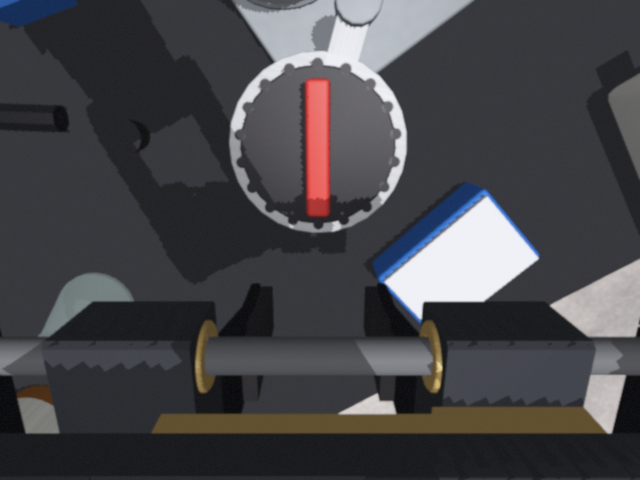

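The lid view shows the bar centred at about (317,148), measured at (0.6895, 0.046) and 148.8°. I'll grip it now.

>>> apply_moves(plan="0.4 -0.013 0.2 0 0 0;0.5 -0.013 0.4 0 0 0;0.26 -0.012 0.5 0 0 0;0 0 0.5 0 0 0;0 0 0.5 0 0 0;0 0 0.3 0 0 0;0 0 0.2 0 0 0;0 0 0.1 0 0 0;0 0 0 0 0 0;0 0 0 0 0 0")

```text
time_s: 34.3
position: [0.691, 0.0454, 0.1246]
tcp_rot: [[-0.852, 0.524, 0.002], [0.524, 0.852, -0.0], [-0.002, 0.001, -1.0]]
force: [0.1, 0.4, -0.4]
opening: 0.45
grasp_force: 0.0
```

>>> apply_moves(plan="0 0 0 0 0 0;0 0 0 0 0 0;0 0 0 0 0 0;0 0 0 0 0 0;0 0 0 0 0 0;0 0 0 0 0 0;0 0 0 0 0 0", gripper=-1)

```text
time_s: 34.88
position: [0.6908, 0.0455, 0.1241]
tcp_rot: [[-0.851, 0.524, 0.001], [0.524, 0.851, 0.0], [-0.001, 0.001, -1.0]]
force: [0.3, 1.9, 2.8]
opening: 0.178
grasp_force: 30.0
```

```bash
python3 - <<'E'
from h import *
s=bot.read_state();print(s['position'],s['opening'],s['grasp_force'],s['force'],s['moment'],s['joint_positions'])
E
```

```text
[0.6908 0.0455 0.1241] 0.17846231603023455 29.993779957294464 [0.3417 1.9476 2.7596] [ 0.0908  0.0007 -0.0415] [ -5.4645  41.6035  76.3266   0.0219  62.0154 -63.8433]
```

>>> apply_moves(plan="0.03 -0.082 0 0 0 0.0069;0.0565 -0.165 0 0 0 0.0139;0.0565 -0.165 0 0 0 0.0139;0.0565 -0.165 0 0 0 0.0139;0.0565 -0.165 0 0 0 0.0139;0.0565 -0.165 0 0 0 0.0139")

```text
time_s: 35.38
position: [0.6494, 0.0227, 0.1242]
tcp_rot: [[-0.509, 0.861, 0.003], [0.861, 0.509, -0.0], [-0.002, 0.002, -1.0]]
force: [1.4, 0.6, 2.2]
opening: 0.187
grasp_force: 30.0
```

```bash
python3 - <<'E'
from h import *
s=bot.read_state();print(s['position'],s['opening'],s['grasp_force'],s['force'],s['moment'],s['joint_positions'][5])
R=s['tcp_rot'];print(np.degrees(np.arctan2(R[1,0],R[0,0])));d=s['position'][:2]-[.621,.121];print(np.hypot(*d),np.degrees(np.arctan2(d[1],d[0])))
E
```

```text
[0.6494 0.0227 0.1242] 0.18668722768872137 29.991484880447388 [1.357  0.5681 2.2319] [ 0.0308 -0.1786 -0.0117] -38.459206006571044
120.61456029132995
0.1022748387676313 -73.90318645451687
```

>>> apply_moves(plan="0.0565 -0.165 0 0 0 0.0139;0.0565 -0.165 0 0 0 0.0139;0.0565 -0.165 0 0 0 0.0139;0.0565 -0.165 0 0 0 0.0139;0.0565 -0.165 0 0 0 0.0139;0.0565 -0.165 0 0 0 0.0139;0.0565 -0.165 0 0 0 0.0139;0.0565 -0.165 0 0 0 0.0139;0.0565 -0.165 0 0 0 0.0139;0.0565 -0.165 0 0 0 0.0139")

```text
time_s: 36.22
position: [0.5652, 0.0371, 0.1241]
tcp_rot: [[0.332, 0.943, 0.0], [0.943, -0.332, -0.003], [-0.002, 0.001, -1.0]]
force: [-0.8, -4.0, 2.7]
opening: 0.181
grasp_force: 30.0
```

>>> apply_moves(plan="0.0565 -0.165 0 0 0 0.0139;0.0565 -0.165 0 0 0 0.0139;0.0565 -0.165 0 0 0 0.0139;0.0565 -0.165 0 0 0 0.0139;0.0565 -0.165 0 0 0 0.0139;0.0565 -0.165 0 0 0 0.0139;0.0565 -0.165 0 0 0 0.0139;0 0 0 0 0 0;0 0 0 0 0 0")

```text
time_s: 36.97
position: [0.5273, 0.0867, 0.1241]
tcp_rot: [[0.81, 0.586, -0.004], [0.586, -0.81, -0.001], [-0.003, -0.002, -1.0]]
force: [-4.3, -0.5, 7.0]
opening: 0.182
grasp_force: 30.0
```

```bash
python3 - <<'E'
from h import *
s=bot.read_state();print(s['position'],s['opening'],s['grasp_force'],s['force'],s['moment'],s['joint_positions'][5])
R=s['tcp_rot'];print(np.degrees(np.arctan2(R[1,0],R[0,0])));d=s['position'][:2]-[.621,.121];print(np.hypot(*d),np.degrees(np.arctan2(d[1],d[0])))
E
```

```text
[0.5273 0.0867 0.1241] 0.18160224288670238 29.998362958431244 [-4.2797 -0.525   7.0265] [-0.1691  0.7432  0.0049] 51.555764418604625
35.86021058171448
0.09978912962135433 -159.88833797866263
```

>>> apply_moves(plan="0.0565 -0.165 0 0 0 0.0139;0.0565 -0.165 0 0 0 0.0139;0.0565 -0.165 0 0 0 0.0139;0 0 0 0 0 0;0 0 0 0 0 0")

```text
time_s: 37.38
position: [0.5218, 0.1125, 0.1241]
tcp_rot: [[0.935, 0.356, -0.004], [0.356, -0.935, -0.0], [-0.004, -0.001, -1.0]]
force: [-4.3, -0.1, 7.6]
opening: 0.183
grasp_force: 30.0
```

>>> apply_moves(plan="0.0226 -0.066 0 0 0 0.0056;0 0 0 0 0 0;0 0 0 0 0 0")

```text
time_s: 37.63
position: [0.5218, 0.1131, 0.1241]
tcp_rot: [[0.946, 0.324, -0.005], [0.324, -0.946, -0.005], [-0.006, 0.003, -1.0]]
force: [-5.5, -8.0, 8.7]
opening: 0.179
grasp_force: 30.0
```

```bash
cat > s.py <<'E'
from h import *
s=bot.read_state();print(s['time_s'],s['position'],s['opening'],s['grasp_force'],s['force'],s['moment'],s['joint_positions'][[0,5]])
R=s['tcp_rot'];print(np.degrees(np.arctan2(R[1,0],R[0,0])));d=s['position'][:2]-[.621,.121];print(np.hypot(*d),np.degrees(np.arctan2(d[1],d[0])))
E
python3 s.py
```

```text
37.6333 [0.5218 0.1131 0.1241] 0.1788091254626016 30.00316858291626 [-5.5057 -8.0382  8.7232] [-1.4266  0.8981  0.0093] [ 0.3955 71.7337]
18.907360206389324
0.09953935528201248 -175.4618122420498
```

>>> apply_moves(plan="0 0 0 0 0 0.01;0 0 0 0 0 0.0139;0 0 0 0 0 0.0139;0 0 0 0 0 0.0139;0 0 0 0 0 0.0139;0 0 0 0 0 0.0139;0 0 0 0 0 0.0139;0 0 0 0 0 0.0139;0 0 0 0 0 0.0139;0 0 0 0 0 0.0139")

```text
time_s: 38.47
position: [0.5218, 0.1141, 0.1241]
tcp_rot: [[0.866, -0.5, -0.004], [-0.5, -0.866, -0.003], [-0.002, 0.005, -1.0]]
force: [-4.1, -4.2, 7.7]
opening: 0.181
grasp_force: 30.0
```

>>> apply_moves(plan="0 0 0 0 0 0.0139;0 0 0 0 0 0.0139;0 0 0 0 0 0;0 0 0 0 0 0")

```text
time_s: 38.8
position: [0.522, 0.1143, 0.1241]
tcp_rot: [[0.768, -0.64, -0.004], [-0.64, -0.768, -0.002], [-0.001, 0.004, -1.0]]
force: [-4.5, -4.4, 7.2]
opening: 0.18
grasp_force: 30.0
```

```bash
python3 s.py
```

```text
38.8 [0.522  0.1143 0.1241] 0.18008343953151237 30.012029707431793 [-4.4563 -4.4492  7.1557] [-0.6313  0.8435 -0.0781] [  0.4395 130.3872]
-39.82741732220875
0.09927660155301798 -176.1197666729097
```

>>> apply_moves(plan="0 0 0 0 0 0.0083;0 0 0 0 0 0.0083;0 0 0 0 0 0.0083;0 0 0 0 0 0;0 0 0 0 0 0")

```text
time_s: 39.22
position: [0.5225, 0.1139, 0.1241]
tcp_rot: [[0.663, -0.749, -0.003], [-0.749, -0.663, -0.004], [0.001, 0.005, -1.0]]
force: [-3.9, -4.1, 6.3]
opening: 0.196
grasp_force: 32.3
```

```bash
python3 s.py
```

```text
39.2167 [0.5225 0.1139 0.1241] 0.1959314533831369 32.30687081348151 [-3.8968 -4.1418  6.2704] [-0.7791  0.6575  0.9005] [  0.4567 139.1736]
-48.50243484147909
0.09875268538668143 -175.8656954081563
```

>>> apply_moves(plan="0 0 0 0 0 0.0083;0 0 0 0 0 0;0 0 0 0 0 0")

```text
time_s: 39.47
position: [0.5228, 0.1137, 0.1241]
tcp_rot: [[0.623, -0.782, -0.002], [-0.782, -0.623, -0.005], [0.002, 0.005, -1.0]]
force: [-2.6, -4.9, 5.7]
opening: 0.208
grasp_force: 34.2
```

```bash
python3 s.py
```

```text
39.4667 [0.5228 0.1137 0.1241] 0.20769195819196282 34.2050180118531 [-2.6444 -4.8918  5.7136] [-0.8645  0.6244  1.0438] [  0.4519 142.1322]
-51.43744684885863
0.09849644639698606 -175.7318527891938
```

Moment is about 1 N m, so the cap is at its stop. I'll release it, rise, turn and go to look at the pin.

>>> apply_moves(plan="0 0 0 0 0 -0.0083;0 0 0 0 0 -0.004;0 0 0 0 0 0")

```text
time_s: 39.72
position: [0.5227, 0.1137, 0.1241]
tcp_rot: [[0.68, -0.733, -0.002], [-0.733, -0.68, -0.004], [0.001, 0.004, -1.0]]
force: [-2.7, -5.6, 6.5]
opening: 0.192
grasp_force: 29.0
```

>>> apply_moves(plan="0 0 0 0 0 0;0 0 0 0 0 0;0 0 0 0 0 0;0 0 0 0 0 0;0 0 0 0 0 0;0 0 -0.2 0 0 0;0 0 -0.4 0 0 0;0 0 -0.5 0 0 0;0 0 -0.5 0 0 0;0 0 -0.4 0 0 0", gripper=0)

```text
time_s: 40.55
position: [0.5243, 0.1158, 0.226]
tcp_rot: [[0.677, -0.736, 0.002], [-0.736, -0.677, 0.0], [0.001, -0.002, -1.0]]
force: [0.3, 0.7, 0.8]
opening: 0.505
grasp_force: 0.0
```

>>> apply_moves(plan="0 0 0 0 0 -0.019;0 0 0 0 0 -0.019;0 0 0 0 0 -0.019;0 0 0 0 0 -0.019;0 0 0 0 0 -0.019;0 0 0 0 0 -0.019;0 0 0 0 0 -0.019;0 0 0 0 0 -0.019;0 0 0 0 0 -0.019;0 0 0 0 0 -0.019")

```text
time_s: 41.38
position: [0.5238, 0.1157, 0.2243]
tcp_rot: [[0.931, 0.364, 0.001], [0.364, -0.931, 0.0], [0.001, 0.0, -1.0]]
force: [-0.3, 0.7, 0.1]
opening: 0.501
grasp_force: 0.0
```

>>> apply_moves(plan="0 0 0 0 0 -0.019;0 0 0 0 0 -0.019;0 0 0 0 0 -0.019;0 0 0 0 0 -0.019;0 0 0 0 0 -0.019;0 0 0 0 0 -0.019;0 0 0 0 0 -0.019;0 0 0 0 0 -0.019;0 0 0 0 0 -0.019;0 0 0 0 0 -0.019")

```text
time_s: 42.22
position: [0.5238, 0.1157, 0.2243]
tcp_rot: [[0.004, 1.0, 0.001], [1.0, -0.004, 0.0], [0.0, 0.001, -1.0]]
force: [0.1, -0.3, -0.4]
opening: 0.495
grasp_force: 0.0
```

>>> apply_moves(plan="0 0 0 0 0 -0.019;0 0 0 0 0 -0.019;0 0 0 0 0 -0.019;0 0 0 0 0 -0.019;0 0 0 0 0 -0.019;0 0 0 0 0 -0.019;0 0 0 0 0 -0.019;0 0 0 0 0 -0.019;0 0 0 0 0 0;0 0 0 0 0 0")

```text
time_s: 43.05
position: [0.5239, 0.1157, 0.2241]
tcp_rot: [[-0.809, 0.588, 0.001], [0.588, 0.809, 0.0], [-0.0, 0.0, -1.0]]
force: [-0.6, -0.2, 0.2]
opening: 0.499
grasp_force: 0.0
```

```bash
python3 s.py; python3 - <<'E'
from h import *
st=bot.read_state();im=capture('wrist');cv2.imwrite('pics/w10.png',im[:,:,::-1]);s2=capture('scene')[150:350,340:560]
cv2.imwrite('pics/m10.png',np.vstack([im[:,:,::-1][:300],np.pad(cv2.resize(s2[:,:,::-1],None,fx=1.5,fy=1.5),((0,0),(0,310),(0,0)))]))
chain((.487,-.13,.22,147.7))
E
```

```text
43.05 [0.5239 0.1157 0.2241] 0.4991407554758386 0.0 [-0.6377 -0.1584  0.1597] [-0.0235 -0.07    0.0684] [  0.5089 -53.4514]
143.95728548368808
0.09728127365164989 -176.86967216904833
rot -0.0103  shift [-2.002 -4.547  0.078] norm 4.97
```

View pics/m10.png

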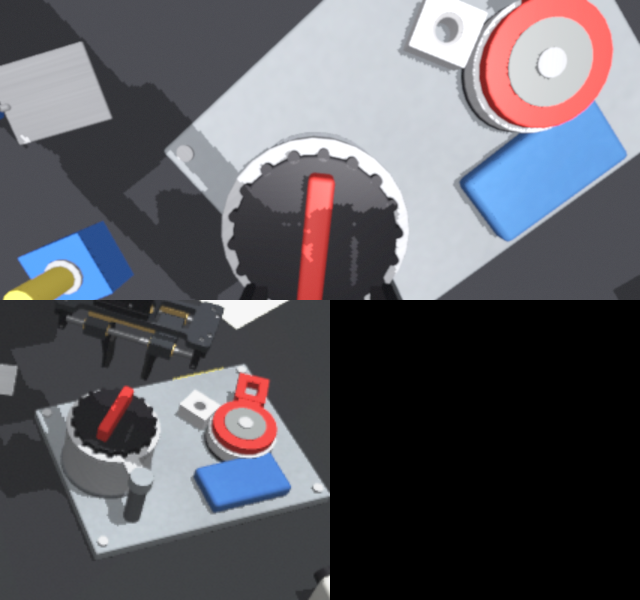

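The lid sits over the jar with the cap turned, and the bar in the wrist view runs nearly upright at (316,235). Now the pin.

>>> apply_moves(plan="0 0 0 0 0 -0.0103;-0.25 -0.568 0 0 0 0;-0.25 -0.568 0 0 0 0;-0.25 -0.568 0 0 0 0;-0.25 -0.568 0 0 0 0;-0.25 -0.568 0 0 0 0;-0.25 -0.568 0 0 0 0;-0.25 -0.568 0 0 0 0;-0.25 -0.568 0 0 0 0;0 0 0 0 0 0")

```text
time_s: 43.98
position: [0.4878, -0.1353, 0.224]
tcp_rot: [[-0.843, 0.538, 0.002], [0.538, 0.843, -0.003], [-0.003, -0.002, -1.0]]
force: [1.0, 0.6, 0.1]
opening: 0.504
grasp_force: 0.0
```

>>> apply_moves(plan="0 0 0 0 0 0;0 0 0 0 0 0;0 0 0 0 0 0")

```text
time_s: 44.23
position: [0.4874, -0.1289, 0.2235]
tcp_rot: [[-0.847, 0.532, -0.0], [0.532, 0.847, 0.001], [0.001, 0.0, -1.0]]
force: [-1.0, 0.4, -0.0]
opening: 0.498
grasp_force: 0.0
```

```bash
python3 - <<'E'
from h import *
st=bot.read_state();im=capture('wrist');cv2.imwrite('pics/w11.png',im[:,:,::-1]);c=cam('wrist',st);print(st['position'])
m=masks(im)
for k,z in(('yellow',.105),('blue',.045)):
    for cc in cons(m[k],150):
        P=onz(c,cc,z)[:,:2];print(k,cc.min(0),cc.max(0),P.min(0),P.max(0),P.mean(0))
cm=cam('wrist',dict(position=np.array([.5239,.1157,.2241]),tcp_rot=np.array([[-.809,.588,.001],[.588,.809,0],[0,0,-1]])))
print('bore',onz(cm,(448,28),.045),'wheel',onz(cm,(553,62),.066))
E
```

```text
[ 0.4874 -0.1289  0.2235]
blue [610 380] [624 401] [0.7799 0.0159] [0.8011 0.0321] [0.7885 0.0232]
bore [[0.4653 0.2773 0.045 ]] wheel [[0.5282 0.3198 0.066 ]]
```

View pics/w11.png

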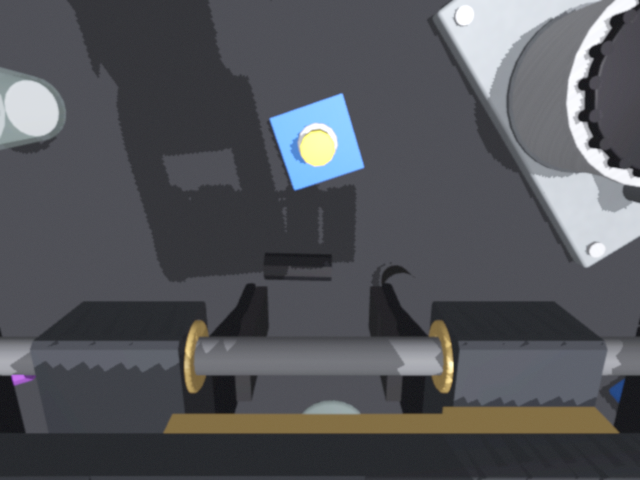

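The pin's grip top is at (317,148), with the stand's centre at about (317,142).

```bash
python3 - <<'E'
from h import *
st=bot.read_state();c=cam('wrist',st);im=cv2.imread('pics/w11.png')[:,:,::-1].copy()
h=cv2.cvtColor(im,cv2.COLOR_RGB2HSV);H,S=h[...,0],h[...,1]
m=(H>20)&(H<36)&(S>120);cc=max(cons(m,50),key=len);(x,y),r=cv2.minEnclosingCircle(cc);print('yel',x,y,r,onz(c,(x,y),.105))
m=(H>95)&(H<125)&(S>100);m[250:]=0;m[:80]=0;cc=max(cons(m,50),key=len);r=cv2.minAreaRect(cc);print('stand',r,onz(c,r[0],.045))
chain((*onz(c,(x,y),.105)[0,:2],.065,147.7))
E
```

```text
Traceback (most recent call last):
ValueError: max() iterable argument is empty
```

```bash
python3 - <<'E'
from h import *
st=bot.read_state();c=cam('wrist',st);im=cv2.imread('pics/w11.png')[:,:,::-1].copy()
h=cv2.cvtColor(im,cv2.COLOR_RGB2HSV);H,S=h[...,0],h[...,1];print(h[148,317],h[142,285],h[170,300])
m=(H>20)&(H<36)&(S>90);m[200:]=0;cc=max(cons(m,20),key=len,default=np.array([[317,148]]));(x,y),r=cv2.minEnclosingCircle(cc);print('yel',x,y,r,onz(c,(x,y),.105))
m=(H>95)&(H<125)&(S>100);m[250:]=0;m[:80]=0;cc=max(cons(m,50),key=len,default=np.array([[317,142]]));r=cv2.minAreaRect(cc);print('stand',r,onz(c,r[0],.045))
chain((*onz(c,(x,y),.105)[0,:2],.065,147.7))
E
```

```text
[ 30  78 255] [103 120 255] [103 125 255]
yel 316.34759521484375 146.87786865234375 17.507450103759766 [[ 0.4356 -0.0988  0.105 ]]
stand ((317.5888977050781, 141.84976196289062), (78.75255584716797, 78.9229736328125), 71.22196960449219) [[ 0.4362 -0.0982  0.045 ]]
rot 0.0005  shift [ 1.196 -0.048  3.171] norm 3.39
```

>>> apply_moves(plan="0.4 -0.015 0 0 0 0;0.5 -0.015 0 0 0 0;0.29 -0.014 0.2 0 0 0;0 0 0.5 0 0 0;0 0 0.5 0 0 0;0 0 0.5 0 0 0;0 0 0.5 0 0 0;0 0 0.4 0 0 0;0 0 0.3 0 0 0;0 0 0.27 0 0 0")

```text
time_s: 45.12
position: [0.4359, -0.0989, 0.064]
tcp_rot: [[-0.847, 0.531, -0.001], [0.531, 0.847, 0.001], [0.001, -0.0, -1.0]]
force: [0.6, -0.3, 0.5]
opening: 0.499
grasp_force: 0.0
```

>>> apply_moves(plan="0 0 0 0 0 0;0 0 0 0 0 0;0 0 0 0 0 0;0 0 0 0 0 0;0 0 0 0 0 0;0 0 0 0 0 0;0 0 0 0 0 0;0 0 0 0 0 0", gripper=-1)

```text
time_s: 45.78
position: [0.4366, -0.1003, 0.0659]
tcp_rot: [[-0.846, 0.533, 0.002], [0.533, 0.846, -0.001], [-0.002, 0.0, -1.0]]
force: [0.9, 1.4, 5.9]
opening: 0.267
grasp_force: 30.0
```

```bash
python3 s.py
```

```text
45.7833 [ 0.4366 -0.1003  0.0659] 0.2667401527962073 29.990892126224935 [0.8526 1.4397 5.9473] [ 0.2855 -0.0759  0.0516] [-27.3001 -85.1417]
147.8123213582333
0.28808776006435005 -129.80889031591656
```

>>> apply_moves(plan="0 0 -0.2 0 0 0;0 0 -0.4 0 0 0;0 0 -0.5 0 0 0;0 0 -0.5 0 0 0;0 0 -0.5 0 0 0;0 0 -0.5 0 0 0;0 0 -0.5 0 0 0;0.12 0.31 0 0 0 0;0.248 0.624 0 0 0 0;0.248 0.624 0 0 0 0")

```text
time_s: 46.62
position: [0.4515, -0.0178, 0.2208]
tcp_rot: [[-0.845, 0.535, 0.001], [0.535, 0.845, -0.001], [-0.002, 0.0, -1.0]]
force: [0.5, 0.7, -0.4]
opening: 0.265
grasp_force: 30.0
```

>>> apply_moves(plan="0.248 0.624 0 0 0 0;0.248 0.624 0 0 0 0;0.248 0.624 0 0 0 0;0.248 0.624 0 0 0 0;0.248 0.624 0 0 0 0;0.248 0.624 0 0 0 0;0.248 0.624 0 0 0 0;0.248 0.624 0 0 0 0;0.248 0.624 0 0 0 0;0.248 0.624 0 0 0 0")

```text
time_s: 47.45
position: [0.512, 0.3136, 0.2197]
tcp_rot: [[-0.847, 0.532, -0.001], [0.532, 0.847, -0.001], [0.0, -0.001, -1.0]]
force: [1.4, -0.8, -1.3]
opening: 0.266
grasp_force: 30.0
```

>>> apply_moves(plan="0.12 0.31 0 0 0 -0.004;0 0 0 0 0 0;0 0 0 0 0 0;0 0 0 0 0 0;0 0 0 0 0 0")

```text
time_s: 47.87
position: [0.5152, 0.3272, 0.2198]
tcp_rot: [[-0.859, 0.512, -0.001], [0.512, 0.859, -0.001], [0.001, -0.001, -1.0]]
force: [0.3, -0.4, -1.0]
opening: 0.268
grasp_force: 30.0
```

```bash
python3 s.py; python3 - <<'E'
from h import *
st=bot.read_state();im=capture('wrist');cv2.imwrite('pics/w12.png',im[:,:,::-1]);print(st['position'])
E
```

```text
47.8667 [0.5152 0.3272 0.2198] 0.26781952221516125 29.990330482833087 [ 0.3344 -0.4012 -1.0163] [-0.0002  0.0325 -0.0106] [ 21.9529 -37.2293]
149.19384140218077
0.23174838618373894 117.16893118631695
[0.5152 0.3272 0.2198]
```

View pics/w12.png

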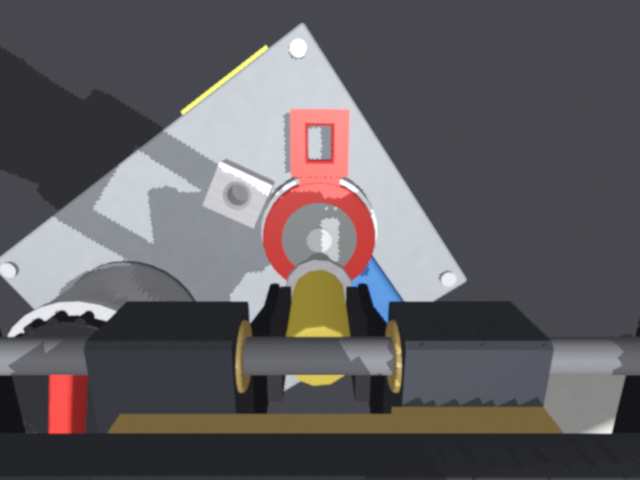

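The slot centre is at (319,142), the bore at (239,194) and the hub at (320,240). The pin is held upright at column 319.

```bash
python3 - <<'E'
from h import *
st=bot.read_state();c=cam('wrist',st)
s=onz(c,(319,142),.063)[0];b=onz(c,(239,194),.045)[0];w=onz(c,(320,240),.066)[0]
for P in(s,b,w):print(P)
for P in(s,b):
    d=(P-w)[:2];print(np.hypot(*d),np.degrees(np.arctan2(d[1],d[0]))%360)
h=cv2.cvtColor(cv2.imread('pics/w12.png'),cv2.COLOR_BGR2HSV);m=((h[...,0]<8)|(h[...,0]>172))&(h[...,1]>90)
m2=m[100:180,280:360];ys,xs=np.where(m2);print(xs.min()+280,xs.max()+280,ys.min()+100)
hole=~m2;n,l,stt,cen=cv2.connectedComponentsWithStats(hole.astype(np.uint8))
for i in range(1,n):
    if stt[i,4]>100:print(stt[i]+[280,100,0,0,0],cen[i]+[280,100])
chain((s[0],s[1],.2198,149.2))
E
```

```text
[0.4629 0.3579 0.063 ]
[0.466  0.2793 0.045 ]
[0.5288 0.3196 0.066 ]
0.07619648040648415 149.81866171431037
0.07465995299477157 212.6747542621479
290 348 110
[ 280  100   80   80 2415] [320.3896 132.1648]
[308 126  23  34 778] [319.0283 142.4589]
rot -0.0000  shift [ 1.215 -0.01   0.004] norm 1.22
```

>>> apply_moves(plan="0.3 0 0.1 0 0 -0.0014;0.5 0 0.3 0 0 0;0.4 -0.01 0.4 0 0 0;0 0 0.5 0 0 0;0 0 0.3 0 0 0;0 0 0.2 0 0 0;0 0 0 0 0 0;0 0 0 0 0 0;0 0 0 0 0 0")

```text
time_s: 48.67
position: [0.4644, 0.3587, 0.131]
tcp_rot: [[-0.864, 0.504, 0.002], [0.504, 0.864, 0.001], [-0.001, 0.002, -1.0]]
force: [0.7, -0.1, -0.8]
opening: 0.268
grasp_force: 30.0
```

```bash
python3 s.py; python3 - <<'E'
from h import *
d=bot.read_state()['position'][:2]-[.5285,.3197];print(np.hypot(*d),np.degrees(np.arctan2(d[1],d[0])))
a,b=capture('scene')[150:300,430:580],capture('side')[330:480,220:370]
cv2.imwrite('pics/m13.png',np.hstack([cv2.resize(x[:,:,::-1],(400,400),interpolation=2) for x in(a,b)]))
E
```

```text
48.6667 [0.4644 0.3587 0.131 ] 0.2675037150300872 29.990308983251452 [ 0.7067 -0.0721 -0.783 ] [-0.0124 -0.0322  0.0267] [ 26.7756 -32.9795]
149.7501610423824
0.2846497395741448 123.36944145781753
0.07501607942427749 148.65486767623932
```

View pics/m13.png

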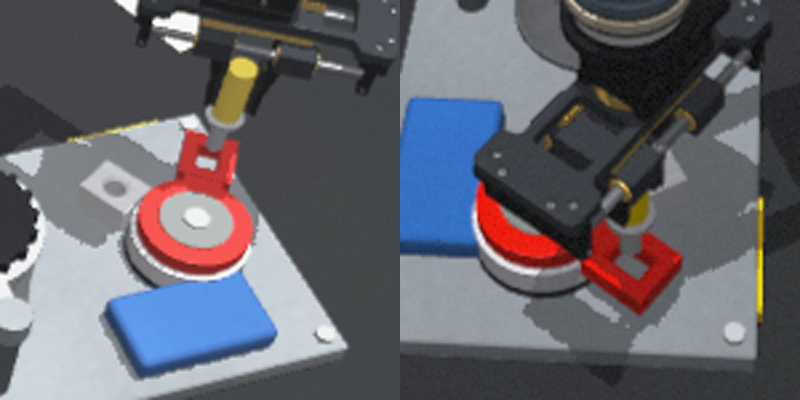

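>>> apply_moves(plan="0 -0.026 0 0 0 0;0 0 0.12 0 0 0;0 0 0.12 0 0 0;0 0 0.12 0 0 0;0 0 0.12 0 0 0;0 0 0 0 0 0;0 0 0 0 0 0")

```text
time_s: 49.35
position: [0.4626, 0.3572, 0.1052]
tcp_rot: [[-0.864, 0.503, -0.001], [0.503, 0.864, -0.001], [0.001, -0.001, -1.0]]
force: [0.5, 0.3, -0.5]
opening: 0.268
grasp_force: 30.0
```

```bash
cat > t.py <<'E'
from h import *
s=bot.read_state();print(s['time_s'],s['position'],s['opening'],s['grasp_force'],s['force'],s['moment'])
R=s['tcp_rot'];d=s['position'][:2]-[.5285,.3197];print('phi',np.degrees(np.arctan2(R[1,0],R[0,0]))%360,'r',np.hypot(*d),'ang',np.degrees(np.arctan2(d[1],d[0]))%360)
E
python3 t.py
```

```text
49.35 [0.4626 0.3572 0.1052] 0.2683815056256759 29.990395484492183 [ 0.5055  0.3466 -0.5263] [ 0.0042  0.0021 -0.0329]
phi 149.78060212807162 r 0.07582663934915919 ang 150.3855442743978
```

>>> apply_moves(plan="0 -0.066 -0.02 0 0 -0.0069;-0.007 -0.132 0 0 0 -0.0139;-0.007 -0.132 0 0 0 -0.0139;-0.007 -0.132 0 0 0 -0.0139;-0.007 -0.132 0 0 0 -0.0139;-0.007 -0.132 0 0 0 -0.0139;0 0 0 0 0 0")

```text
time_s: 49.93
position: [0.4534, 0.3229, 0.1073]
tcp_rot: [[-0.999, 0.047, 0.001], [0.047, 0.999, 0.001], [-0.001, 0.002, -1.0]]
force: [0.2, 1.8, -2.6]
opening: 0.268
grasp_force: 30.0
```

```bash
python3 t.py
```

```text
49.9333 [0.4534 0.3229 0.1073] 0.2676760519173838 29.997265012934804 [ 0.1802  1.8326 -2.6048] [ 0.6447 -0.0305 -0.0434]
phi 177.29666983885167 r 0.0751709069203251 ang 177.5231033923193
```

>>> apply_moves(plan="-0.007 -0.132 0 0 0 -0.0139;-0.007 -0.132 0 0 0 -0.0139;-0.007 -0.132 0 0 0 -0.0139;-0.007 -0.132 0 0 0 -0.0139;-0.007 -0.132 0 0 0 -0.0139;-0.007 -0.132 0 0 0 -0.0139;-0.007 -0.132 0 0 0 -0.0139;0 0 0 0 0 0;0 0 0 0 0 0;0 0 0 0 0 0")

```text
time_s: 50.77
position: [0.4646, 0.2797, 0.1073]
tcp_rot: [[-0.847, -0.532, -0.001], [-0.532, 0.847, 0.001], [-0.0, 0.001, -1.0]]
force: [-2.4, 4.4, 1.4]
opening: 0.269
grasp_force: 30.0
```

```bash
python3 t.py;  python3 - <<'E'
from h import *
a,b,w=capture('scene')[150:300,410:560],capture('side')[330:480,220:370],capture('wrist')
cv2.imwrite('pics/m14.png',np.hstack([cv2.resize(x[:,:,::-1],(400,400),interpolation=2) for x in(a,b)]));cv2.imwrite('pics/w14.png',w[:,:,::-1])
E
```

```text
50.7667 [0.4646 0.2797 0.1073] 0.2694936801814267 30.016740392893553 [-2.4146  4.4106  1.3876] [1.0426 0.5557 0.005 ]
phi 212.1347442456708 r 0.07540142458232321 ang 212.01193674777565
```

View pics/m14.png

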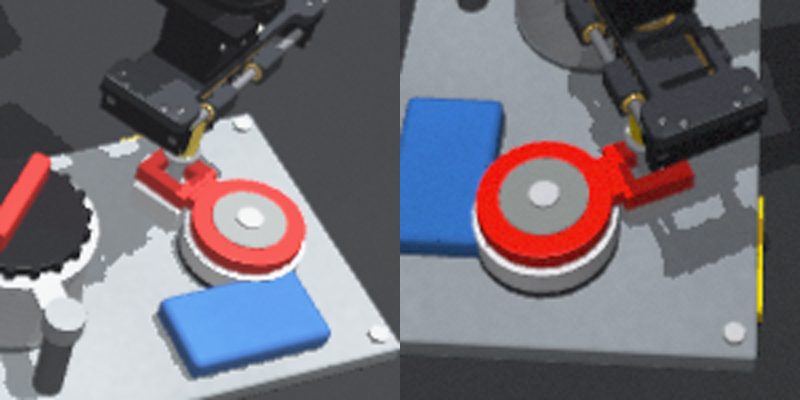

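The pin is in the lug slot over the block in both views; its collar in the scene crop is at about (185,155). I'll trim the position and lower it gently, going by force.

>>> apply_moves(plan="-0.02 -0.035 0 0 0 -0.002;0 0 0.06 0 0 0;0 0 0.06 0 0 0;0 0 0.06 0 0 0;0 0 0 0 0 0;0 0 0 0 0 0")

```text
time_s: 51.42
position: [0.4665, 0.2783, 0.0975]
tcp_rot: [[-0.839, -0.544, -0.0], [-0.544, 0.839, 0.0], [0.0, 0.001, -1.0]]
force: [-1.4, 4.6, -0.3]
opening: 0.269
grasp_force: 30.0
```

```bash
python3 t.py
```

```text
51.4167 [0.4665 0.2783 0.0975] 0.26903246388242813 30.011783544905484 [-1.4032  4.562  -0.3053] [ 1.071   0.4775 -0.0101]
phi 212.95078523439133 r 0.07453872474433014 ang 213.69559723226615
```

>>> apply_moves(plan="0 0 0.06 0 0 0;0 0 0.06 0 0 0;0 0 0.06 0 0 0;0 0 0 0 0 0;0 0 0 0 0 0")

```text
time_s: 51.83
position: [0.4665, 0.2783, 0.0885]
tcp_rot: [[-0.839, -0.544, -0.0], [-0.544, 0.839, 0.0], [0.0, 0.0, -1.0]]
force: [-1.9, 5.4, -1.4]
opening: 0.267
grasp_force: 30.0
```

```bash
python3 t.py
```

```text
51.8333 [0.4665 0.2783 0.0885] 0.2668101309046062 30.00500287860632 [-1.8896  5.4105 -1.3913] [ 1.091   0.4576 -0.0287]
phi 212.9625185470194 r 0.07456415386460026 ang 213.71745269715578
```

>>> apply_moves(plan="0 0 0.05 0 0 0;0 0 0.04 0 0 0;0 0 0 0 0 0;0 0 0 0 0 0")

```text
time_s: 52.17
position: [0.4665, 0.2783, 0.0841]
tcp_rot: [[-0.839, -0.544, -0.0], [-0.544, 0.839, 0.0], [0.0, 0.0, -1.0]]
force: [-2.9, 4.0, -0.8]
opening: 0.271
grasp_force: 30.0
```

```bash
python3 t.py
```

```text
52.1667 [0.4665 0.2783 0.0841] 0.2708240027351803 30.00259179621935 [-2.9131  4.0476 -0.796 ] [ 1.0168  0.5048 -0.0168]
phi 212.96266485524032 r 0.07452948108415884 ang 213.73580860874188
```

>>> apply_moves(plan="0 0 0.02 0 0 0;0 0 0.01 0 0 0;0 0 0 0 0 0;0 0 0 0 0 0")

```text
time_s: 52.5
position: [0.4666, 0.2783, 0.0838]
tcp_rot: [[-0.839, -0.544, 0.0], [-0.544, 0.839, 0.0], [-0.0, -0.0, -1.0]]
force: [-4.1, 4.0, 8.2]
opening: 0.268
grasp_force: 30.0
```

```bash
python3 t.py
```

```text
52.5 [0.4666 0.2783 0.0838] 0.267563999456302 29.99458382371813 [-4.1069  3.9846  8.233 ] [0.7822 0.7329 0.0144]
phi 212.98585639529043 r 0.07448763511295912 ang 213.7960154726238
```

>>> apply_moves(plan="0 0.01 0 0 0 0;0 0.01 0 0 0 0;0 0 0 0 0 0")

```text
time_s: 52.75
position: [0.4661, 0.2789, 0.0838]
tcp_rot: [[-0.839, -0.544, 0.0], [-0.544, 0.839, -0.0], [-0.0, -0.0, -1.0]]
force: [-4.7, 3.4, 7.6]
opening: 0.268
grasp_force: 30.0
```

>>> apply_moves(plan="0 0 0 0 0 0;0 0 0 0 0 0;0 0 0 0 0 0;0 0 0 0 0 0;0 0 0 0 0 0;0 0 -0.05 0 0 0;0 0 -0.15 0 0 0;0 0 -0.3 0 0 0;0 0 -0.5 0 0 0;0 0 -0.5 0 0 0", gripper=0)

```text
time_s: 53.58
position: [0.4657, 0.2784, 0.1587]
tcp_rot: [[-0.838, -0.545, -0.002], [-0.545, 0.838, -0.001], [0.002, 0.0, -1.0]]
force: [0.1, -0.4, 0.5]
opening: 0.5
grasp_force: 0.0
```

>>> apply_moves(plan="-0.3 0 -0.5 0 0 0;-0.5 0 -0.5 0 0 0;-0.5 0 -0.3 0 0 0;-0.4 0 0 0 0 0;0 0 0 0 0 0;0 0 0 0 0 0;0 0 0 0 0 0")

```text
time_s: 54.17
position: [0.5361, 0.3244, 0.2225]
tcp_rot: [[-0.838, -0.545, -0.003], [-0.545, 0.838, -0.001], [0.003, 0.0, -1.0]]
force: [-0.7, 0.9, -0.3]
opening: 0.502
grasp_force: 0.0
```

```bash
python3 t.py; python3 - <<'E'
from h import *
st=bot.read_state();im=capture('wrist');c=cam('wrist',st);cv2.imwrite('pics/w15.png',im[:,:,::-1]);b=cam('side');a=cam('scene');sd=capture('side');sc=capture('scene')
for n,I,cc in(('wrist',im,c),('side',sd,b),('scene',sc,a)):
    h=cv2.cvtColor(I,cv2.COLOR_RGB2HSV);m=(h[...,0]>20)&(h[...,0]<36)&(h[...,1]>75)&(h[...,2]>80)
    for k in cons(m,60):
        M=k.mean(0);print(n,M.round(),cv2.contourArea(k),k.min(0),k.max(0),'z.123',onz(cc,M,.123)[0,:2],'z.095',onz(cc,M,.095)[0,:2])
print('expect top/mid px side',proj(b,[[.466,.279,.123],[.466,.279,.068]]),'scene',proj(a,[[.466,.279,.123],[.466,.279,.068]]),'wrist',proj(c,[[.466,.279,.123],[.466,.279,.068]]))
E
```

```text
54.1667 [0.5361 0.3244 0.2225] 0.5016608639977165 0.0 [-0.7146  0.9183 -0.3033] [0.0657 0.037  0.0192]
phi 213.03301853596247 r 0.008946422363695547 ang 31.790913752813697
wrist [188. 365.] 108.5 [184 342] [192 388] z.123 [0.666  0.2958] z.095 [0.687  0.2973]
wrist [448. 366.] 145.5 [442 338] [452 390] z.123 [0.5636 0.455 ] z.095 [0.5736 0.4736]
wrist [320. 108.] 1116.0 [301  89] [338 128] z.123 [0.4645 0.2789] z.095 [0.464  0.2787]
wrist [410.  45.] 472.5 [362  14] [457  76] z.123 [0.4067 0.3036] z.095 [0.3999 0.306 ]
side [355. 427.] 63.5 [354 403] [356 450] z.123 [0.3809 0.3874] z.095 [0.3811 0.3695]
side [311. 377.] 303.5 [305 364] [318 391] z.123 [0.4633 0.2994] z.095 [0.4662 0.2787]
side [508.  76.] 167.0 [486  72] [527  80] z.123 [ 0.0002 -0.9313] z.095 [-0.0117 -0.9912]
side [353.  67.] 132.5 [332  63] [379  70] z.123 [ 0.4911 -0.9278] z.095 [ 0.4949 -0.9876]
scene [474. 202.] 240.0 [458 192] [488 216] z.123 [0.4768 0.2607] z.095 [0.4541 0.2757]
expect top/mid px side [[311.397  367.7077]
 [311.4724 386.5237]] scene [[480.5653 197.0273]
 [475.2737 213.5751]] wrist [[318.4194 110.4358]
 [318.3882 111.7013]]
```

```bash
python3 - <<'E'
from h import *
for n in('side','scene'):
    I=capture(n);c=cam(n)
    for k in cons(masks(I)['red'],60):
        P=onz(c,k,.143)[:,:2];r=cv2.minAreaRect((P*1000).astype(np.float32));bx=cv2.boxPoints(r);e=max((bx[1]-bx[0],bx[2]-bx[1]),key=np.linalg.norm);print(n,k.mean(0).round(),np.round(r[0]),np.round(r[1]),np.degrees(np.arctan2(e[1],e[0]))%180)
    print(len([k for k in cons(masks(I)['white'],80,500) if (lambda q:-.45<q[1]<-.2 and .38<q[0]<.68)(onz(c,k.mean(0),.015)[0])]),'white rods on bench')
E
```

```text
side [291. 400.] [493. 364.] [133.  88.] 32.13037
side [294. 295.] [521. 124.] [ 28. 104.] 138.14851
side [336.   4.] [  600. -1416.] [35. 84.] 96.242935
side [12. 64.] [1578. -845.] [ 107. 1028.] 118.17621
0 white rods on bench
scene [416. 225.] [528. 111.] [ 19. 104.] 138.04727
scene [491. 227.] [563. 265.] [134.  87.] 17.039688
0 white rods on bench
```

```bash
python3 -c "
from rig import bot;print(bot.hand_in())"
```

```text
the job is handed in; nothing more can be done
None
```

The job is handed in: all four white rods are in the jar, the lid is closed with its cap turned to the stop, and the pin is fully home holding the wheel. On one early rod pick the fingertips pressed the bench with about 72 N, over the 40 N limit if fingertips count as the gripper's body; it stayed under the 120 N wrist limit.

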